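Load the sample shaker

TASK

First lift the steel balance weight out of the shaker's pot and stand it upright inside the square tray. Then stand the three sample bottles from the bench in the pot with the other four, so that all seven are packed upright on its floor, one in the middle and six around it, and last throw the shaker's switch lever all the way over to the far side. Let nothing tip over or drop, and do not disturb the beaker, the reagent bottle or the grey box.

Things in the scene. Friction and masses are not known exactly. Their poses are not given: they have to be found in the camera images.
- weight: 500 g polished steel balance weight, upright and axisymmetric: body 38 mm in diameter, 58 mm high; neck 12 mm in diameter to 70 mm; head 18 mm in diameter from 72 to 90 mm, top at 92 mm. Origin at the centre of its underside, z up. Starts in one of the seven places of the pot (the middle or the ring).
- pot: Round open aluminium pot fixed on the shaker: inside diameter 128 mm, outside 136 mm, rim 42 mm above its origin (centre of its underside). It just takes seven bottles, about 42 mm centre to centre.
- pot_floor (a point): Centre of the pot's inner floor, 5 mm above the pot's origin, z up. The floor is plain: the pattern of one bottle in the middle and six around it may be turned any way; follow the bottles standing there (at the start the six places lie every 60 degrees from the pot's x axis). Bottles slide aside a few mm when pushed.
- tray: Square grey plastic tray fixed on the bench, 120 x 120 mm outside, floor 4 mm thick, rim 4 mm wide and 10 mm high. Origin at the centre of its underside, axes along its sides.
- tray_floor (a point): Centre of the tray's inner floor, z up, axes along its sides.
- shaker: Low blue orbital shaker, fixed: 200 mm (its x) by 270 mm (its y), top at 45 mm; carries the pot (centre at its y = +45 mm) and the switch lever (pivot at its x = 0, y = -98 mm, z = 67 mm; base 70 x 50 mm, top at 70 mm, pivot barrel up to 80 mm). Origin at the centre of its underside; at yaw 0 its x points away from the robot.
- switch (a joint): Switch lever of the shaker, rad: between 0 and 0.1 at the start, leaning towards the shaker's -x side (off, 0.5 rad from vertical at 0); 1.0 leaning towards +x against its stop (on). It needs about 1.5 N at the tip and stays where it is left.
- switch_tip (a point): Centre of the black ball, 26 mm in diameter, at the end of the switch lever, 55 mm from the pivot.
- bottle1: Sample bottle, upright: round amber body 40 mm in diameter, side vertical from 9 to 50 mm height, shoulder tapering in to 60 mm, foot rounded in to 28 mm over the lowest 9 mm; slim white stopper stem 14 mm in diameter from 60 to 96 mm height, to hold it by. About 90 g. Origin: centre of its underside, z up. All seven are alike. Starts standing in the pot.
- bottle2: Sample bottle, upright: round amber body 40 mm in diameter, side vertical from 9 to 50 mm height, shoulder tapering in to 60 mm, foot rounded in to 28 mm over the lowest 9 mm; slim white stopper stem 14 mm in diameter from 60 to 96 mm height, to hold it by. About 90 g. Origin: centre of its underside, z up. All seven are alike. Starts standing in the pot.
- bottle3: Sample bottle, upright: round amber body 40 mm in diameter, side vertical from 9 to 50 mm height, shoulder tapering in to 60 mm, foot rounded in to 28 mm over the lowest 9 mm; slim white stopper stem 14 mm in diameter from 60 to 96 mm height, to hold it by. About 90 g. Origin: centre of its underside, z up. All seven are alike. Starts standing in the pot.
- bottle4: Sample bottle, upright: round amber body 40 mm in diameter, side vertical from 9 to 50 mm height, shoulder tapering in to 60 mm, foot rounded in to 28 mm over the lowest 9 mm; slim white stopper stem 14 mm in diameter from 60 to 96 mm height, to hold it by. About 90 g. Origin: centre of its underside, z up. All seven are alike. Starts standing in the pot.
- bottle5: Sample bottle, upright: round amber body 40 mm in diameter, side vertical from 9 to 50 mm height, shoulder tapering in to 60 mm, foot rounded in to 28 mm over the lowest 9 mm; slim white stopper stem 14 mm in diameter from 60 to 96 mm height, to hold it by. About 90 g. Origin: centre of its underside, z up. All seven are alike. Starts standing on the bench to the robot's right.
- bottle6: Sample bottle, upright: round amber body 40 mm in diameter, side vertical from 9 to 50 mm height, shoulder tapering in to 60 mm, foot rounded in to 28 mm over the lowest 9 mm; slim white stopper stem 14 mm in diameter from 60 to 96 mm height, to hold it by. About 90 g. Origin: centre of its underside, z up. All seven are alike. Starts standing on the bench to the robot's right.
- bottle7: Sample bottle, upright: round amber body 40 mm in diameter, side vertical from 9 to 50 mm height, shoulder tapering in to 60 mm, foot rounded in to 28 mm over the lowest 9 mm; slim white stopper stem 14 mm in diameter from 60 to 96 mm height, to hold it by. About 90 g. Origin: centre of its underside, z up. All seven are alike. Starts standing on the bench to the robot's right.
- beaker: Bystander: glass beaker 72 mm wide, 85 mm high. Origin under its centre.
- reagent: Bystander: white screw-capped reagent bottle 52 mm wide, 120 mm high, larger than the sample bottles. Origin under its centre.
- tipbox: Bystander: grey box with clear lid, 100 x 70 x 56 mm. Origin under its centre.
Mind the look-alikes: they are no part of the job. Leave any purple look-alike of the weight alone.

How it is judged (in metres and radians):
On the way, in this order (a step that is already met when the one before it is completed fails the run):
1. the balance weight stands released in the tray (x of weight in the frame of tray_floor between -0.042 and 0.042 m and y of weight in the frame of tray_floor between -0.042 and 0.042 m and z of weight in the frame of tray_floor between -0.005 and 0.005 m and angle between weight's own z axis and vertical below 0.07 rad and linear speed of weight below 0.03 m/s and contact force between the fingers and weight below 0.1 N and value of joint switch below 0.3 rad), for 0.2 s.
2. all seven bottles stand in the pot, with the switch still off (horizontal distance between each of bottle1, bottle2, bottle3, bottle4, bottle5, bottle6, bottle7 and pot_floor below 0.047 m and z of each of bottle1, bottle2, bottle3, bottle4, bottle5, bottle6, bottle7 in the frame of pot_floor below 0.005 m and angle between each of bottle1, bottle2, bottle3, bottle4, bottle5, bottle6, bottle7's own z axis and vertical below 0.07 rad and linear speed of each of bottle1, bottle2, bottle3, bottle4, bottle5, bottle6, bottle7 below 0.03 m/s and contact force between the fingers and bottle1 below 0.1 N and contact force between the fingers and bottle2 below 0.1 N and contact force between the fingers and bottle3 below 0.1 N and contact force between the fingers and bottle4 below 0.1 N and contact force between the fingers and bottle5 below 0.1 N and contact force between the fingers and bottle6 below 0.1 N and contact force between the fingers and bottle7 below 0.1 N and value of joint switch below 0.3 rad), for 0.2 s.
3. the switch lever is thrown (value of joint switch above 0.85 rad), for 0.2 s.
At the end, for the whole second after the job is handed in: All 7 bottles at rest in the pot: within 47 mm of its centre in plan, underside within 5 mm of its floor, within 0.07 rad of upright; the weight at rest and released in the tray: within 42 mm of its centre along each side, within 5 mm of its floor, 0.07 rad of upright; switch past 0.85 rad (horizontal distance between each of bottle1, bottle2, bottle3, bottle4, bottle5, bottle6, bottle7 and pot_floor below 0.047 m and z of each of bottle1, bottle2, bottle3, bottle4, bottle5, bottle6, bottle7 in the frame of pot_floor below 0.005 m and angle between each of bottle1, bottle2, bottle3, bottle4, bottle5, bottle6, bottle7, weight's own z axis and vertical below 0.07 rad and linear speed of each of bottle1, bottle2, bottle3, bottle4, bottle5, bottle6, bottle7, weight below 0.03 m/s and x of weight in the frame of tray_floor between -0.042 and 0.042 m and y of weight in the frame of tray_floor between -0.042 and 0.042 m and z of weight in the frame of tray_floor between -0.005 and 0.005 m and contact force between the fingers and weight below 0.1 N and value of joint switch above 0.85 rad); the robot touches nothing.
It fails at once if a sample bottle or the balance weight is tipped over (more than 0.5 rad) (angle between any of bottle1, bottle2, bottle3, bottle4, bottle5, bottle6, bottle7, weight's own z axis and vertical above 0.5 rad).
It fails at once if a sample bottle or the balance weight is dropped or thrown (faster than 0.7 m/s while not held) ((linear speed of bottle1 above 0.7 m/s and contact force between the fingers and bottle1 below 0.05 N) or (linear speed of bottle2 above 0.7 m/s and contact force between the fingers and bottle2 below 0.05 N) or (linear speed of bottle3 above 0.7 m/s and contact force between the fingers and bottle3 below 0.05 N) or (linear speed of bottle4 above 0.7 m/s and contact force between the fingers and bottle4 below 0.05 N) or (linear speed of bottle5 above 0.7 m/s and contact force between the fingers and bottle5 below 0.05 N) or (linear speed of bottle6 above 0.7 m/s and contact force between the fingers and bottle6 below 0.05 N) or (linear speed of bottle7 above 0.7 m/s and contact force between the fingers and bottle7 below 0.05 N) or (linear speed of weight above 0.7 m/s and contact force between the fingers and weight below 0.05 N)).
It fails at once if the beaker, the reagent bottle or the grey box is moved by more than 30 mm (distance of any of beaker, reagent, tipbox from where it was at the start of the episode above 0.03 m).
It also fails if it takes over 72 s, if anything falls off the work surface, if the arm or the gripper's body presses on something with over 40 N, if the wrist force passes 120 N, or if a joint passes its speed limit or range.

ROBOT

A 6-joint arm with a two-finger parallel gripper is mounted at the origin on the work surface. World frame = base frame: x ahead of the robot, y to its left, z up, the work surface at z = 0. Lengths are in m, angles in degrees, forces in N, time in s.
With the tool pointing down it reaches from about 0.35 to 0.875 m from the base axis. Payload 4.2 kg.
Tool frame: the origin (TCP) lies at the very end of the fingers, on their centre line; the grasp point (between the pads) lies behind it (r.grip_point_offset is the z of the grasp point in the tool frame, in m); z points along the fingers, y is the direction in which the jaws open and shut (so a half turn about z gives the same grasp; the last joint's range is limited). The gripper opens to 87 mm and grips with 3 to 60 N. Pads are 19 mm wide; open, the fingers measure 117 mm over their backs; the gripper's body (75 mm by 190 mm) begins 51 mm behind the grasp point.
Start: joints at [-51.933, 22.042, 0.453, 0, -68.411, -14.817], TCP at [0.247, -0.574, 0.223] pointing down, gripper open.
Joint ranges: [-179.83, 179.83], [-69.29, 118.12], [-61.27, 80.66], [-181.25, 117.63], [-171.15, -9.14], [-177.46, 177.46]. Speed limits (degrees/s): [159.86, 159.86, 180, 180, 180, 180].

INTERFACE

Orientations are given as a 3x3 rotation matrix whose columns are the frame's x, y, z axes.
In Python, from station import r, capture, workorder gives the robot as it stands. The module is installed in compiled form; this text tells all that it offers.
- The arm moves only by the shell command python3 -m crank 'ROWS'. ROWS is JSON, a list of rows, each an object with "delta_rot": the turn, a rotation vector about the tool's x, y, z in rad, a list of three; "linear": the shift along the tool's x, y, z in m, a list of three; "gripper": the opening in per cent of the stroke, from 0 (shut) to 100 (fully open). A call has 1 to 10 rows; each row shifts and turns the commanded pose from where the row before left it, along the tool's axes as they then stand; what a row does not reach is not made up. A row lasts 1/8 s, in which the tool goes at most 62.5 mm and 10.7 degrees, less where a joint would pass 70% of its speed; a pose out of reach is approached as far as the arm can. A call is refused whole if a number of a shift passes 0.0625 or a number of a turn 0.188, either way. A call with a gripper value outside its range is refused whole. The fingers move at their own pace and stop on an object; the grip force is fixed at half the most. Time passes only in rows, so rows that do not move let the fingers close. It gives the time, the measured TCP pose, the force and the opening at its end, in the units of the state.
- r.sense(): the state, without advancing time (a new reading comes with each control period).
- capture(name): name is "side" or "top" or "wrist"; returns a dict with "img" (384x512x3 uint8, blue, green, red), "fx", "fy", "cx", "cy" (pixels), "world_from_camera" (4x4, takes a point from camera to world coordinates). Camera axes: x right, y down, z forward; pixel columns grow to the right and rows downward; lengths in m; the calibration is good to about 2 mm. The wrist camera is an equidistant fisheye: a pixel r from the principal point sees the ray r / f radians off the axis. A picture is of the moment at which its call begins. There is no depth.
- workorder.finish_job(): hands the job in, once; it reports no verdict.
The state is a dict: "time_s": time; "joints": joint angles; "joint_velocities": joint speeds; "effort": joint torques, N m; "tcp_pos": TCP position; "ee_rot": TCP orientation; "wrist_force": force on the tool from outside, world axes, zero at the start; "moment": the same for the moment, N m; "gripper_width": opening from 0.0 (shut) to 1.0 (fully open).
Only numpy, scipy, OpenCV 4.12 (cv2) and the standard library are available. Lean on these libraries where they do the work, as an engineer would, in place of code of your own. Each camera call takes 0.05 s, during which the arm holds its last target.

## Working session

There is one attempt and no reset: what is moved stays moved. The work goes in short steps, Python scripts to look and compute and a shell command to move; the robot and the scene stay as the last step left them, time stands still between calls to the robot, and variables do not carry over. Pictures are saved under pics/ and viewed, and the job is handed in when it is done.

```bash
mkdir -p pics
python3 - <<'E'
from station import r, capture
import cv2, numpy as np
s=r.sense(); print(s['time_s'],s['tcp_pos'],s['ee_rot'],s['gripper_width'],r.grip_point_offset)
for n in ['side','top','wrist']:
    c=capture(n); cv2.imwrite(f'pics/a_{n}.png',c['img']); print(n,c['fx'],c['fy'],c['cx'],c['cy']); print(np.round(c['world_from_camera'],4).tolist())
E
```

```text
0.0 [ 0.24647805 -0.57367451  0.22143558] [[-9.18861768e-01 -3.94578313e-01 -1.00310898e-03]
 [-3.94579568e-01  9.18859564e-01  2.01647271e-03]
 [ 1.26059880e-04  2.24866599e-03 -9.99997464e-01]] 0.9989607409077841 -0.0187
side 415.62565326188536 415.62565326188536 258.31121310875335 191.7271132781894
[[0.954, -0.2078, 0.2162, 0.2483], [-0.2999, -0.6678, 0.6813, -0.8447], [0.0027, -0.7148, -0.6994, 0.9654], [0.0, 0.0, 0.0, 1.0]]
top 437.55703396932125 437.55703396932125 267.83503937712476 197.3468524930571
[[-0.0239, -0.9849, 0.1715, 0.3243], [-0.9995, 0.0269, 0.0154, 0.0012], [-0.0198, -0.1711, -0.9851, 1.1287], [0.0, 0.0, 0.0, 1.0]]
wrist 297.3186396354542 297.3186396354542 252.294787661529 193.93985126446893
[[-0.394, 0.8851, 0.2478, 0.1794], [0.9191, 0.3786, 0.109, -0.6021], [0.0026, 0.2707, -0.9627, 0.3835], [0.0, 0.0, 0.0, 1.0]]
```

View pics/a_side.png

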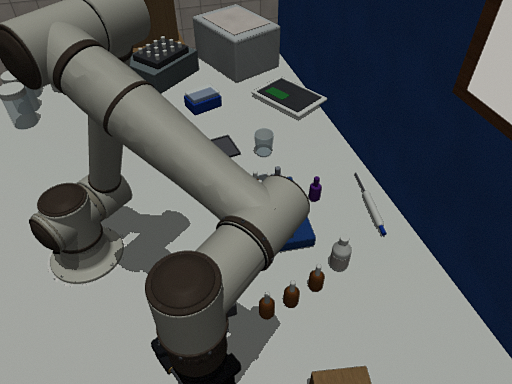

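View pics/a_top.png

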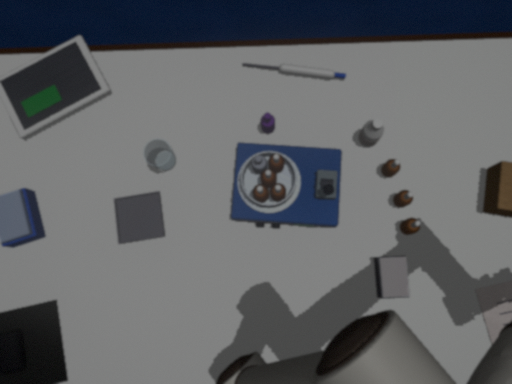

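View pics/a_wrist.png

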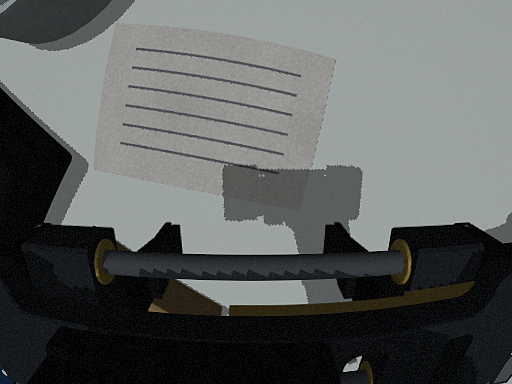

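The top view shows the pot at about (269,182), with the weight at its upper left (260,163). The tray is at (140,217), the switch at (327,184), and the bench bottles at (391,167), (403,198) and (411,226). The grey box is at (393,277), the reagent bottle at (373,132), the beaker at (160,156) and the purple decoy at (268,122). I'll enlarge these.

Run:
```python
import cv2
im=cv2.imread('pics/a_top.png')
def crop(x0,y0,w,h,k,n):
    c=cv2.resize(im[y0:y0+h,x0:x0+w],None,fx=k,fy=k,interpolation=cv2.INTER_CUBIC)
    c=cv2.convertScaleAbs(c,alpha=1.6,beta=10)
    for i in range(0,w,10):
        cv2.line(c,(i*k,0),(i*k,4 if i%20 else 10),(0,255,0),1)
        if i%20==0: cv2.putText(c,str(x0+i),(i*k,22),0,.4,(0,255,0),1)
    for i in range(0,h,10):
        cv2.line(c,(0,i*k),(4 if i%20 else 10,i*k),(0,255,0),1)
        if i%20==0: cv2.putText(c,str(y0+i),(12,i*k+4),0,.4,(0,255,0),1)
    cv2.imwrite(n,c)
crop(225,135,125,95,6,'pics/c1.png'); crop(355,110,80,120,5,'pics/c2.png'); crop(105,130,80,120,5,'pics/c3.png')
```

```text
(no output)
```

View pics/c1.png

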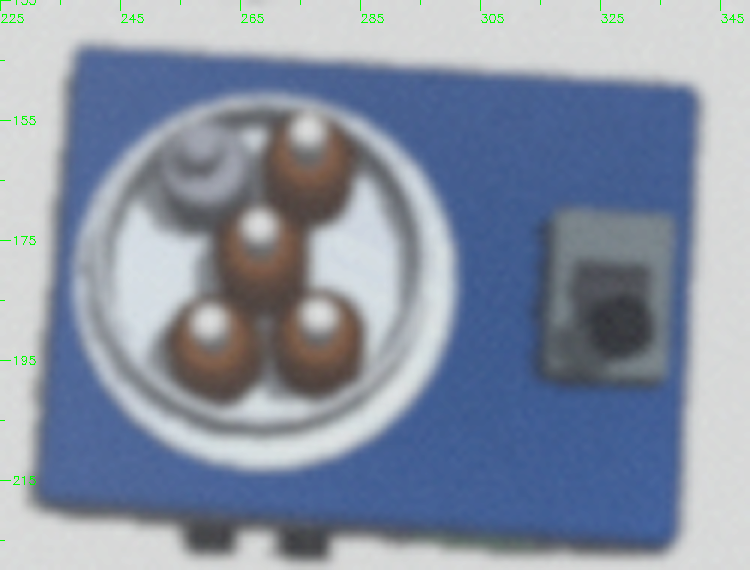

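View pics/c2.png

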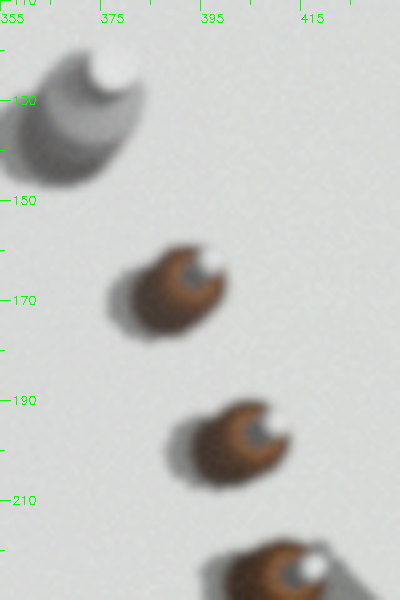

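View pics/c3.png

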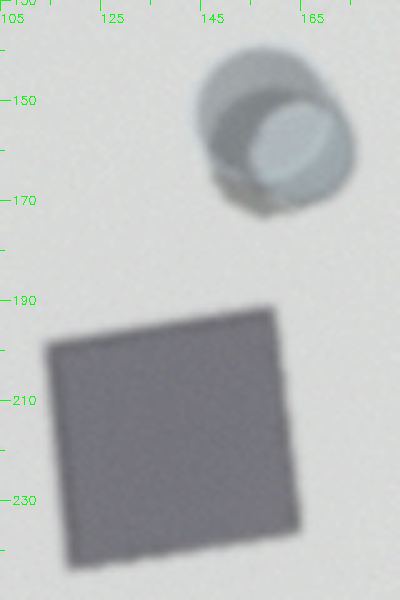

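```bash
cat > h.py <<'E'
import numpy as np
def ray(c,u,v,fish=False):
    T=c['world_from_camera']; x=(u-c['cx'])/c['fx']; y=(v-c['cy'])/c['fy']
    if fish:
        t=np.hypot(x,y); d=np.array([x/t*np.sin(t),y/t*np.sin(t),np.cos(t)]) if t>1e-9 else np.array([0,0,1.])
    else: d=np.array([x,y,1.])
    return T[:3,3],T[:3,:3]@d
def atz(c,u,v,z,fish=False):
    o,d=ray(c,u,v,fish); return (o+d*(z-o[2])/d[2])[:2]
def proj(c,p,fish=False):
    T=c['world_from_camera']; q=T[:3,:3].T@(np.array(p)-T[:3,3])
    if fish:
        h=np.hypot(q[0],q[1]); t=np.arctan2(h,q[2]); return c['cx']+c['fx']*t*q[0]/h, c['cy']+c['fy']*t*q[1]/h
    return c['cx']+c['fx']*q[0]/q[2], c['cy']+c['fy']*q[1]/q[2]
E
python3 - <<'E'
from station import capture
from h import *
import cv2
c=capture('top'); c['world_from_camera']=np.array(c['world_from_camera'])
P={'bA':(276.3,156.7,.146),'bM':(268.3,172.7,.146),'bC':(260,188.5,.146),'bD':(278.2,187.2,.146),'W':(258.5,159.7,.142),'tip':(328.3,189.2,.115),
'pot':(269.2,181.8,.087),'s1':(238,142.5,.045),'s2':(341.3,150,.045),'s3':(336.7,226.7,.045),'s4':(230.8,219.2,.045),
'b5':(397.2,161.8,.096),'b6':(410.6,194.2,.096),'b7':(417.8,223.2,.096),'reag':(377.6,123.6,.12),
't1':(114,198.6,.01),'t2':(159.8,191.4,.01),'t3':(165,236.4,.01),'t4':(118.6,243.8,.01),'beakbase':(157,163,.0),'beaktop':(157,153,.085),'box':(393,277,.056),'purple':(268,117,.092)}
W={k:atz(c,*v) for k,v in P.items()}
for k,v in W.items(): print(k,np.round(v,4))
sc=np.mean([W[f's{i}'] for i in (1,2,3,4)],0); print('shaker',sc)
for a,b in ((1,2),(2,3),(3,4),(4,1)): 
    d=W[f's{b}']-W[f's{a}'];print(np.linalg.norm(d),np.degrees(np.arctan2(d[1],d[0])))
for a,b in ((1,2),(2,3),(3,4),(4,1)): 
    d=W[f't{b}']-W[f't{a}'];print(np.linalg.norm(d),np.degrees(np.arctan2(d[1],d[0])))
print('tray',np.mean([W[f't{i}'] for i in (1,2,3,4)],0))
for k in ('bA','bM','bC','bD','W'):
    d=W[k]-W['pot'];print(k,np.linalg.norm(d),np.degrees(np.arctan2(d[1],d[0])), np.round(W[k]-W['bM'],4))
E
```

```text
bA [ 0.5904 -0.0053]
bM [0.5529 0.0141]
bC [0.5164 0.034 ]
bD [ 0.5183 -0.0077]
W [0.5855 0.0362]
tip [ 0.5164 -0.1257]
pot [0.5439 0.0132]
s1 [0.6583 0.0915]
s2 [ 0.6305 -0.1724]
s3 [ 0.4345 -0.1507]
s4 [0.4601 0.1119]
b5 [ 0.5827 -0.2972]
b6 [ 0.5024 -0.323 ]
b7 [ 0.4327 -0.3344]
reag [ 0.6722 -0.2505]
t1 [0.5267 0.4206]
t2 [0.5426 0.3007]
t3 [0.4245 0.2851]
t4 [0.4086 0.4044]
beakbase [0.6219 0.3124]
beaktop [0.625  0.2894]
box [ 0.309  -0.2776]
purple [0.7073 0.0122]
shaker [ 0.54588316 -0.02990758]
0.2653161471531303 -96.01176982269855
0.19720471607234807 173.68850142852187
0.26384963463665745 84.42774552460425
0.1992264775189555 -5.88446681328848
0.12092336510924792 -82.47630483519488
0.11906055337384648 -172.47152462340148
0.12034014393423363 97.60932114800757
0.1192418718279714 7.8087719239947795
tray [0.47562076 0.35272787]
bA 0.05003389944635658 -21.796023091060253 [ 0.0375 -0.0194]
bM 0.009048395995460297 5.480427806694697 [0. 0.]
bC 0.034456219030654336 142.97234094530066 [-0.0365  0.0199]
bD 0.033115712975427695 -140.72444585945837 [-0.0346 -0.0218]
W 0.04747470296100799 28.909574358215586 [0.0326 0.0221]
```

```bash
cat >> h.py <<'E'
def plan(x,y,z,yaw):
    from station import r
    s=r.sense(); p=np.array(s['tcp_pos']); R=np.array(s['ee_rot'])
    cy=np.degrees(np.arctan2(R[1,1],R[0,1])); a=-np.radians((yaw-cy+180)%360-180)
    yr=np.radians(yaw); Y=np.array([np.cos(yr),np.sin(yr),0]);Z=np.array([0,0,-1.]);X=np.cross(Y,Z)
    T=np.array([X,Y,Z]).T
    d=np.array([x,y,z])-p
    print('t',round(s['time_s'],2),'p',np.round(p,4),'yaw',round(cy,2),'j',np.round(s['joints'],0),'F',np.round(s['wrist_force'],1),'g',round(s['gripper_width'],3))
    print('turn z',round(a,4),' then shift',np.round(T.T@d,4),' tilt',np.round(R[:2,2],4),' shift if no turn',np.round(R.T@d,4))
E
python3 -c "
from h import *; plan(.585,.036,.25,152)"
```

```text
t 0.2 p [ 0.2466 -0.5739  0.2219] yaw 113.24 j [-52.  22.   0.  -0. -68. -15.] F [ 0.1 -0.6 -0.5] g 0.998
turn z -0.6765  then shift [-0.6974 -0.0125 -0.0281]  tilt [-0.0006  0.0012]  shift if no turn [-0.5516  0.4269 -0.0276]
```

```bash
python3 -m crank '[{"delta_rot":[0,0,-0.169],"linear":[0,0,-0.007],"gripper":60},{"delta_rot":[0,0,-0.169],"linear":[0,0,-0.007],"gripper":40},{"delta_rot":[0,0,-0.169],"linear":[0,0,-0.007],"gripper":40},{"delta_rot":[0,0,-0.169],"linear":[0,0,-0.007],"gripper":40},{"delta_rot":[0,0,0],"linear":[-0.04,-0.001,0],"gripper":40},{"delta_rot":[0,0,0],"linear":[-0.06,-0.001,0],"gripper":40},{"delta_rot":[0,0,0],"linear":[-0.06,-0.001,0],"gripper":40},{"delta_rot":[0,0,0],"linear":[-0.06,-0.001,0],"gripper":40},{"delta_rot":[0,0,0],"linear":[-0.06,-0.001,0],"gripper":40},{"delta_rot":[0,0,0],"linear":[-0.06,-0.001,0],"gripper":40}]'
python3 -m crank '[{"delta_rot":[0,0,0],"linear":[-0.06,-0.001,0],"gripper":40},{"delta_rot":[0,0,0],"linear":[-0.06,-0.001,0],"gripper":40},{"delta_rot":[0,0,0],"linear":[-0.06,-0.001,0],"gripper":40},{"delta_rot":[0,0,0],"linear":[-0.06,-0.001,0],"gripper":40},{"delta_rot":[0,0,0],"linear":[-0.05,-0.001,0],"gripper":40},{"delta_rot":[0,0,0],"linear":[-0.03,-0.001,0],"gripper":40},{"delta_rot":[0,0,0],"linear":[0,0,0],"gripper":40},{"delta_rot":[0,0,0],"linear":[0,0,0],"gripper":40}]'
python3 - <<'E'
from h import *; plan(.585,.036,.25,152)
from station import capture
import cv2
for n in ('wrist','side'):
    cv2.imwrite(f'pics/b_{n}.png',cv2.resize(capture(n)['img'],None,fx=1.5,fy=1.5,interpolation=cv2.INTER_CUBIC))
E
```

```text
time_s: 1.45
tcp_pos: [0.4123, -0.2751, 0.2506]
ee_rot: [[-0.47, -0.883, 0.0], [-0.883, 0.47, -0.0], [-0.0, -0.0, -1.0]]
wrist_force: [0.9, -0.2, -0.3]
gripper_width: 0.396
time_s: 2.45
tcp_pos: [0.5669, 0.0024, 0.2503]
ee_rot: [[-0.47, -0.883, -0.001], [-0.883, 0.47, -0.0], [0.001, 0.001, -1.0]]
wrist_force: [0.1, 0.0, 0.2]
gripper_width: 0.397
t 2.45 p [0.5669 0.0024 0.2503] yaw 151.98 j [ 17.  15.  -5.  -0. -69. -45.] F [0.1 0.  0.2] g 0.397
turn z -0.0004  then shift [-0.0382 -0.0003  0.0003]  tilt [-0.0009 -0.0002]  shift if no turn [-0.0382 -0.0002  0.0003]
```

View pics/b_wrist.png

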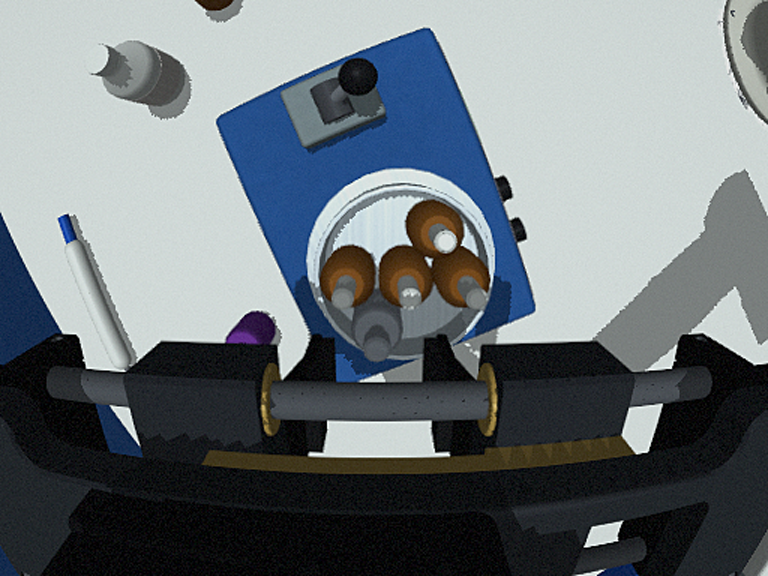

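View pics/b_side.png

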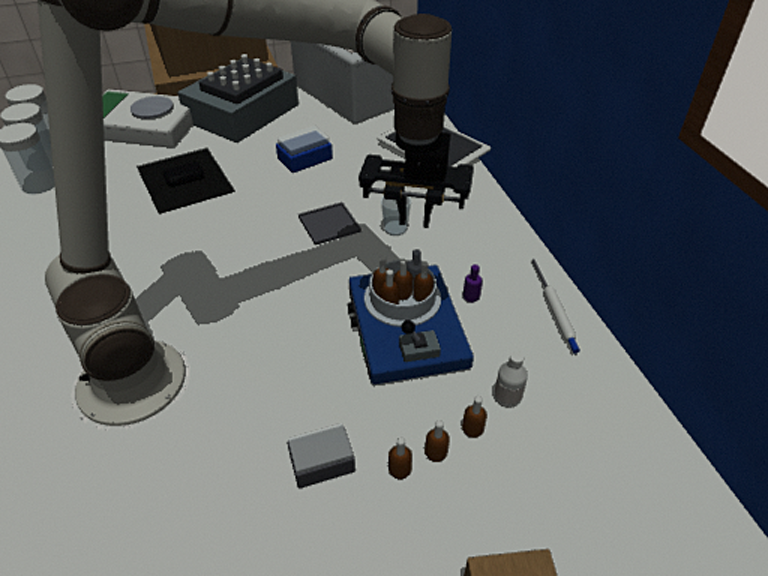

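In the wrist view (scaled 1.5x) the stopper tops are at about (342,300), (409,297), (478,299) and (447,240). The weight's head is at (376,347). I'll cross-check this against the top-camera positions.

Run:
```python
from h import *
from station import capture
import cv2
c=capture('wrist')
im=c['img'][100:260,190:350]; cv2.imwrite('pics/b2.png',cv2.convertScaleAbs(cv2.resize(im,None,fx=3.6,fy=3.6,interpolation=cv2.INTER_CUBIC),alpha=1.3))
for n,u,v,z in [('bA',342,300,.146),('bM',409,297,.146),('bC',478,299,.146),('bD',447,240,.146),('W',376,347,.142)]:
    print(n,np.round(atz(c,u/1.5,v/1.5,z,True),4))
for p in [(.585,.036,.142),(.585,.036,.05),(.5515,.0145,.146),(.5515,.0145,.087)]: print(p,np.round((np.array(proj(c,p,True))-[190,100])*3.6))
```

```text
bA [ 0.5909 -0.0016]
bM [0.553  0.0164]
bC [0.5147 0.0385]
bD [ 0.516  -0.0048]
W [0.588 0.038]
(0.585, 0.036, 0.142) [225. 462.]
(0.585, 0.036, 0.05) [224. 363.]
(0.5515, 0.0145, 0.146) [299. 344.]
(0.5515, 0.0145, 0.087) [287. 292.]
```

View pics/b2.png

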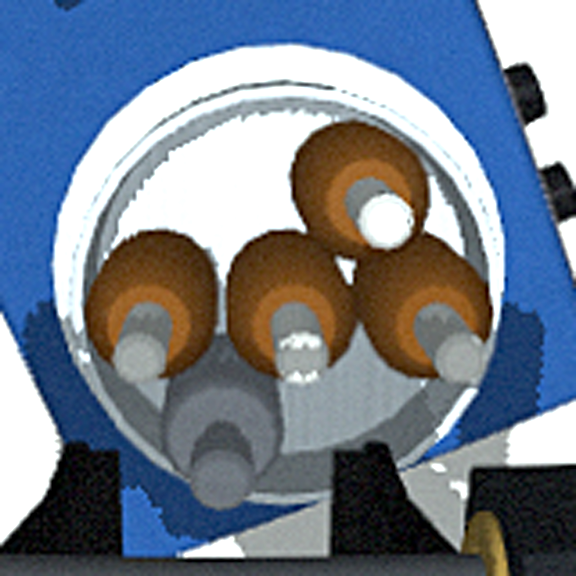

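```bash
python3 -c "
from h import *; plan(.5875,.0372,.113,152)"
```

```text
t 2.6 p [0.5669 0.0018 0.2508] yaw 151.91 j [ 17.  15.  -5.   0. -69. -45.] F [ 1.   0.6 -1.4] g 0.395
turn z -0.0016  then shift [-0.0409 -0.0016  0.1378]  tilt [0.0001 0.    ]  shift if no turn [-0.0409 -0.0015  0.1378]
```

```bash
python3 -m crank '[{"delta_rot":[0,0,0],"linear":[-0.02,-0.001,0.01],"gripper":40},{"delta_rot":[0,0,0],"linear":[-0.021,-0.0005,0.03],"gripper":40},{"delta_rot":[0,0,0],"linear":[0,0,0.03],"gripper":40},{"delta_rot":[0,0,0],"linear":[0,0,0.02],"gripper":40},{"delta_rot":[0,0,0],"linear":[0,0,0],"gripper":40}]'
python3 - <<'E'
from h import *; plan(.5875,.0372,.113,152)
from station import capture
import cv2
c=capture('side');cv2.imwrite('pics/d_side.png',cv2.resize(c['img'][120:240,220:340],None,fx=5,fy=5,interpolation=cv2.INTER_CUBIC))
c=capture('wrist');cv2.imwrite('pics/d_wrist.png',cv2.resize(c['img'],None,fx=1.5,fy=1.5,interpolation=cv2.INTER_CUBIC))
E
```

```text
time_s: 3.22
tcp_pos: [0.5869, 0.0383, 0.1583]
ee_rot: [[-0.47, -0.883, -0.004], [-0.883, 0.47, -0.001], [0.003, 0.003, -1.0]]
wrist_force: [0.7, 0.5, 1.3]
gripper_width: 0.4
t 3.23 p [0.5869 0.0383 0.1583] yaw 151.97 j [ 19.  22. -10.  -0. -59. -48.] F [0.7 0.5 1.3] g 0.4
turn z -0.0006  then shift [ 0.0007 -0.001   0.0453]  tilt [-0.0045 -0.0012]  shift if no turn [ 0.0005 -0.0012  0.0453]
```

View pics/d_side.png

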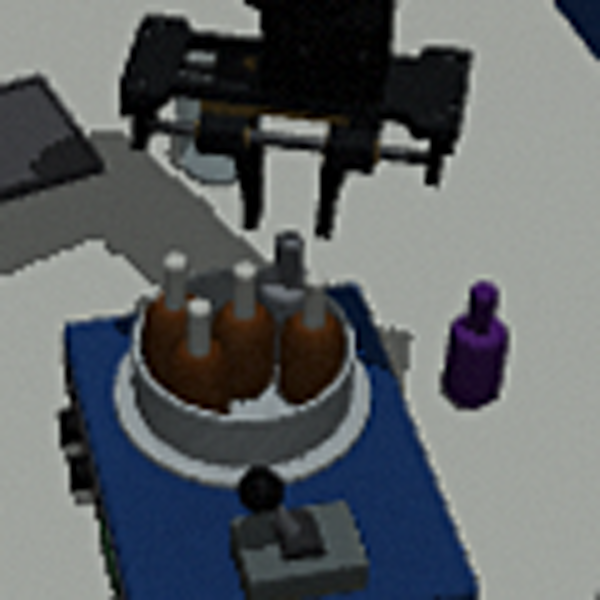

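View pics/d_wrist.png

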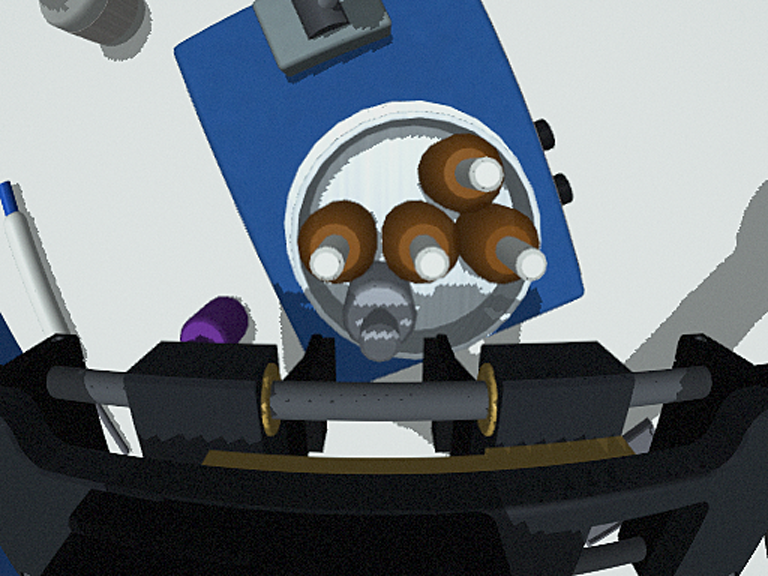

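The fingers straddle the head: it is at (379,348), and the finger mid-line is at about 380. I'll check x, then descend.

```bash
python3 - <<'E'
from h import *
from station import capture
c=capture('wrist'); print(atz(c,379/1.5,347/1.5,.142,True), atz(c,431/1.5,263/1.5,.146,True), atz(c,326/1.5,263/1.5,.146,True))
E
python3 -m crank '[{"delta_rot":[0,0,0],"linear":[0,-0.001,0.02],"gripper":40},{"delta_rot":[0,0,0],"linear":[0,0,0.018],"gripper":40},{"delta_rot":[0,0,0],"linear":[0,0,0.007],"gripper":40},{"delta_rot":[0,0,0],"linear":[0,0,0],"gripper":0},{"delta_rot":[0,0,0],"linear":[0,0,0],"gripper":0},{"delta_rot":[0,0,0],"linear":[0,0,0],"gripper":0},{"delta_rot":[0,0,0],"linear":[0,0,0],"gripper":0},{"delta_rot":[0,0,0],"linear":[0,0,0],"gripper":0}]'
python3 - <<'E'
from h import *; plan(.5875,.0372,.24,152)
from station import capture
import cv2
c=capture('side');cv2.imwrite('pics/e_side.png',cv2.resize(c['img'][120:240,220:340],None,fx=4,fy=4,interpolation=cv2.INTER_CUBIC))
E
```

```text
[0.59022412 0.04193166] [0.55342703 0.01786703] [ 0.59117498 -0.0022344 ]
time_s: 4.38
tcp_pos: [0.5892, 0.038, 0.1165]
ee_rot: [[-0.469, -0.883, 0.001], [-0.883, 0.469, 0.0], [-0.001, -0.001, -1.0]]
wrist_force: [-2.2, 2.0, 4.9]
gripper_width: 0.194
t 4.38 p [0.5892 0.038  0.1165] yaw 152.01 j [ 19.  24. -13.   0. -53. -47.] F [-2.2  2.   4.9] g 0.194
turn z 0.0001  then shift [ 0.0015  0.0012 -0.1235]  tilt [0.0014 0.0002]  shift if no turn [ 0.0014  0.001  -0.1235]
```

View pics/e_side.png

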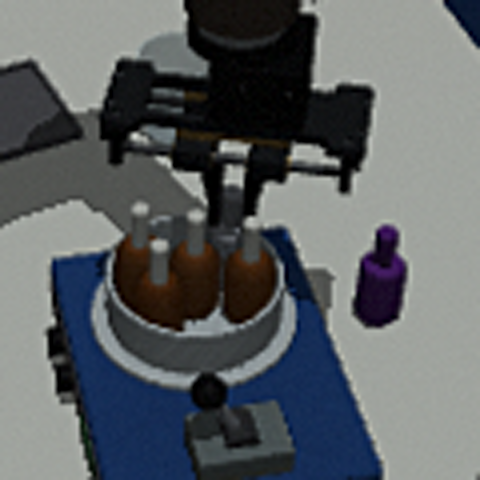

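```bash
python3 -m crank '[{"delta_rot":[0,0,0],"linear":[0,0,-0.005],"gripper":0},{"delta_rot":[0,0,0],"linear":[0,0,-0.012],"gripper":0},{"delta_rot":[0,0,0],"linear":[0,0,-0.02],"gripper":0},{"delta_rot":[0,0,0],"linear":[0,0,-0.03],"gripper":0},{"delta_rot":[0,0,0],"linear":[0,0,-0.03],"gripper":0},{"delta_rot":[0,0,0],"linear":[0,0,-0.015],"gripper":0},{"delta_rot":[0,0,0],"linear":[0,0,-0.004],"gripper":0}]'
python3 - <<'E'
from h import *; plan(.4756,.3527,.23,152)
from station import capture
import cv2
c=capture('side');cv2.imwrite('pics/f_side.png',cv2.resize(c['img'][100:240,200:340],None,fx=4,fy=4,interpolation=cv2.INTER_CUBIC))
E
```

```text
time_s: 5.3
tcp_pos: [0.5888, 0.0379, 0.2319]
ee_rot: [[-0.47, -0.883, 0.001], [-0.883, 0.47, 0.001], [-0.001, -0.0, -1.0]]
wrist_force: [-0.9, -0.6, -4.5]
gripper_width: 0.191
t 5.3 p [0.5888 0.0379 0.2319] yaw 151.97 j [ 19.  18.  -4.  -0. -68. -47.] F [-0.9 -0.6 -4.5] g 0.191
turn z -0.0006  then shift [-0.2248  0.2477  0.0019]  tilt [0.0006 0.0007]  shift if no turn [-0.2247  0.2479  0.0021]
```

View pics/f_side.png

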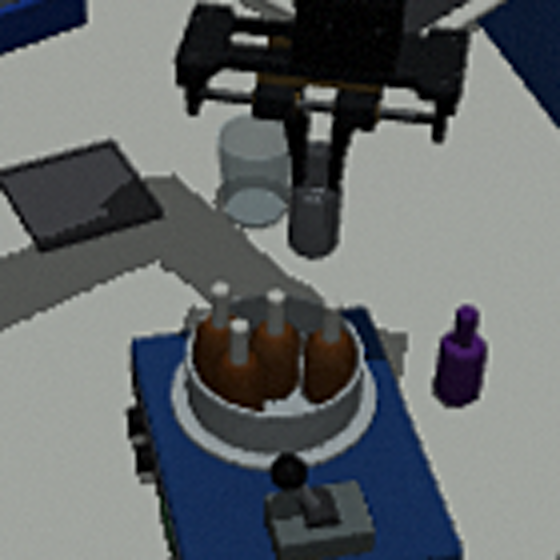

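```bash
python3 -m crank '[{"delta_rot":[0,0,0],"linear":[-0.015,0.017,0],"gripper":0},{"delta_rot":[0,0,0],"linear":[-0.03,0.033,0],"gripper":0},{"delta_rot":[0,0,0],"linear":[-0.035,0.038,0],"gripper":0},{"delta_rot":[0,0,0],"linear":[-0.037,0.04,0],"gripper":0},{"delta_rot":[0,0,0],"linear":[-0.035,0.039,0],"gripper":0},{"delta_rot":[0,0,0],"linear":[-0.034,0.038,0.01],"gripper":0},{"delta_rot":[0,0,0],"linear":[-0.025,0.028,0.02],"gripper":0},{"delta_rot":[0,0,0],"linear":[-0.014,0.015,0.03],"gripper":0},{"delta_rot":[0,0,0],"linear":[0,0,0.03],"gripper":0},{"delta_rot":[0,0,0],"linear":[0,0,0.02],"gripper":0}]'
python3 - <<'E'
from h import *; plan(.4756,.3527,.0705,152)
from station import capture
import cv2
c=capture('side');cv2.imwrite('pics/g_side.png',cv2.resize(c['img'][80:220,160:300],None,fx=4,fy=4,interpolation=cv2.INTER_CUBIC))
E
```

```text
time_s: 6.6
tcp_pos: [0.4739, 0.352, 0.118]
ee_rot: [[-0.469, -0.883, -0.004], [-0.883, 0.469, -0.004], [0.006, 0.002, -1.0]]
wrist_force: [0.6, 0.0, -4.9]
gripper_width: 0.195
t 6.6 p [0.4739 0.352  0.118 ] yaw 152.0 j [ 52.  24. -12.  -0. -54. -80.] F [ 0.6  0.  -4.9] g 0.195
turn z 0.0001  then shift [-0.0014 -0.0011  0.0475]  tilt [-0.0041 -0.0042]  shift if no turn [-0.0017 -0.0012  0.0475]
```

View pics/g_side.png

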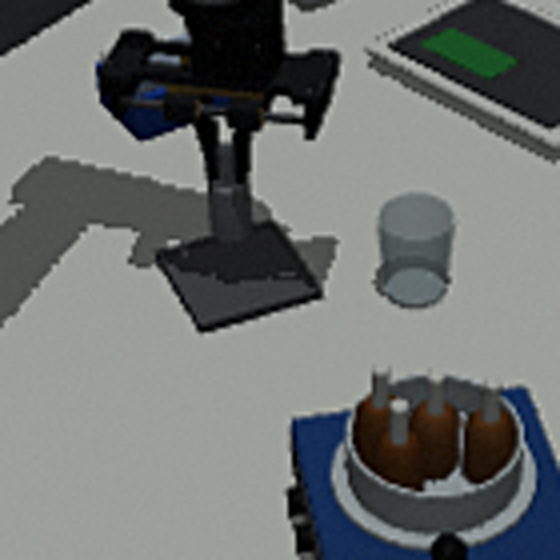

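```bash
python3 -m crank '[{"delta_rot":[0,0,0],"linear":[0,0,0.02],"gripper":0},{"delta_rot":[0,0,0],"linear":[0,0,0.014],"gripper":0},{"delta_rot":[0,0,0],"linear":[0,0,0.006],"gripper":0},{"delta_rot":[0,0,0],"linear":[0,0,0.003],"gripper":0},{"delta_rot":[0,0,0],"linear":[0,0,0],"gripper":0}]'; python3 -m crank '[{"delta_rot":[0,0,0],"linear":[0,0,0.002],"gripper":0},{"delta_rot":[0,0,0],"linear":[0,0,0],"gripper":0}]'
```

```text
time_s: 7.28
tcp_pos: [0.4758, 0.3531, 0.0789]
ee_rot: [[-0.47, -0.883, 0.0], [-0.883, 0.47, 0.0], [-0.001, -0.0, -1.0]]
wrist_force: [-0.6, 0.1, -4.5]
gripper_width: 0.194
time_s: 7.52
tcp_pos: [0.4756, 0.353, 0.0768]
ee_rot: [[-0.47, -0.883, 0.0], [-0.883, 0.47, 0.0], [-0.0, 0.0, -1.0]]
wrist_force: [-0.0, -0.2, -4.5]
gripper_width: 0.196
```

```bash
python3 -m crank '[{"delta_rot":[0,0,0],"linear":[0,0,0.003],"gripper":0},{"delta_rot":[0,0,0],"linear":[0,0,0],"gripper":0}]'; python3 -m crank '[{"delta_rot":[0,0,0],"linear":[0,0,0.002],"gripper":0},{"delta_rot":[0,0,0],"linear":[0,0,0],"gripper":0}]'
```

```text
time_s: 7.78
tcp_pos: [0.4754, 0.3527, 0.0733]
ee_rot: [[-0.47, -0.883, -0.001], [-0.883, 0.47, -0.001], [0.001, 0.0, -1.0]]
wrist_force: [0.4, 0.2, -5.2]
gripper_width: 0.192
time_s: 8.02
tcp_pos: [0.4755, 0.3528, 0.0713]
ee_rot: [[-0.47, -0.883, -0.0], [-0.883, 0.47, -0.0], [0.001, 0.0, -1.0]]
wrist_force: [-0.5, 0.3, -6.0]
gripper_width: 0.195
```

```bash
python3 -m crank '[{"delta_rot":[0,0,0],"linear":[0,0,0.0015],"gripper":0},{"delta_rot":[0,0,0],"linear":[0,0,0],"gripper":0}]'; python3 -m crank '[{"delta_rot":[0,0,0],"linear":[0,0,0.001],"gripper":0},{"delta_rot":[0,0,0],"linear":[0,0,0],"gripper":0}]'
```

```text
time_s: 8.28
tcp_pos: [0.4755, 0.3529, 0.0699]
ee_rot: [[-0.47, -0.883, -0.0], [-0.883, 0.47, -0.0], [0.0, 0.0, -1.0]]
wrist_force: [0.4, 0.3, -5.2]
gripper_width: 0.195
time_s: 8.52
tcp_pos: [0.4755, 0.3529, 0.069]
ee_rot: [[-0.47, -0.883, -0.0], [-0.883, 0.47, -0.0], [0.0, 0.0, -1.0]]
wrist_force: [0.1, -0.4, -4.3]
gripper_width: 0.19
```

```bash
python3 -m crank '[{"delta_rot":[0,0,0],"linear":[0,0,0.001],"gripper":0},{"delta_rot":[0,0,0],"linear":[0,0,0],"gripper":0}]'; python3 -m crank '[{"delta_rot":[0,0,0],"linear":[0,0,0.001],"gripper":0},{"delta_rot":[0,0,0],"linear":[0,0,0],"gripper":0}]'
```

```text
time_s: 8.78
tcp_pos: [0.4755, 0.3529, 0.0679]
ee_rot: [[-0.47, -0.883, -0.0], [-0.883, 0.47, -0.0], [0.0, 0.0, -1.0]]
wrist_force: [0.2, 0.8, -4.2]
gripper_width: 0.187
time_s: 9.02
tcp_pos: [0.4755, 0.3529, 0.0669]
ee_rot: [[-0.47, -0.883, -0.0], [-0.883, 0.47, -0.0], [0.0, 0.0, -1.0]]
wrist_force: [-0.1, -0.3, -4.0]
gripper_width: 0.193
```

Run:
```python
from station import capture
import cv2
c=capture('side');cv2.imwrite('pics/h_side.png',cv2.resize(c['img'][90:190,170:270],None,fx=6,fy=6,interpolation=cv2.INTER_CUBIC))
```

```text
(no output)
```

View pics/h_side.png

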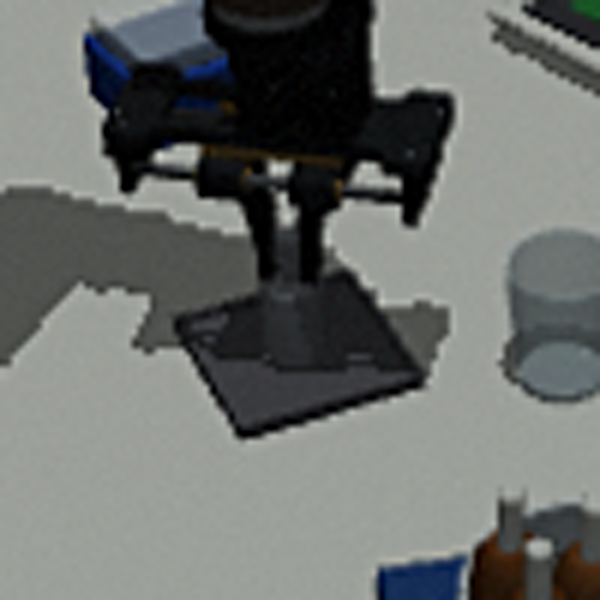

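```bash
for i in 1 2 3; do python3 -m crank '[{"delta_rot":[0,0,0],"linear":[0,0,0.001],"gripper":0},{"delta_rot":[0,0,0],"linear":[0,0,0],"gripper":0}]' | grep -E "tcp|force"; done
```

```text
tcp_pos: [0.4755, 0.3529, 0.066]
wrist_force: [0.9, -0.0, -4.2]
tcp_pos: [0.4758, 0.3532, 0.0656]
wrist_force: [0.1, 0.3, -1.3]
tcp_pos: [0.4762, 0.3536, 0.0656]
wrist_force: [-1.9, -0.6, 6.1]
```

```bash
python3 -m crank '[{"delta_rot":[0,0,0],"linear":[0,0,-0.001],"gripper":0},{"delta_rot":[0,0,0],"linear":[0,0,0],"gripper":40},{"delta_rot":[0,0,0],"linear":[0,0,0],"gripper":40},{"delta_rot":[0,0,0],"linear":[0,0,0],"gripper":40},{"delta_rot":[0,0,0],"linear":[0,0,-0.01],"gripper":40},{"delta_rot":[0,0,0],"linear":[0,0,-0.02],"gripper":40},{"delta_rot":[0,0,0],"linear":[0,0,-0.04],"gripper":40},{"delta_rot":[0,0,0],"linear":[0,0,-0.05],"gripper":40},{"delta_rot":[0,0,0],"linear":[0,0,-0.03],"gripper":40}]'
python3 - <<'E'
from h import *; plan(.5020,-.323,.23,90)
from station import capture
import cv2
c=capture('side');cv2.imwrite('pics/i_side.png',cv2.resize(c['img'],None,fx=1.5,fy=1.5,interpolation=cv2.INTER_CUBIC))
c=capture('top');cv2.imwrite('pics/i_top.png',cv2.resize(c['img'],None,fx=1.5,fy=1.5,interpolation=cv2.INTER_CUBIC))
E
```

```text
time_s: 10.95
tcp_pos: [0.4764, 0.3536, 0.2189]
ee_rot: [[-0.469, -0.883, 0.004], [-0.883, 0.469, 0.003], [-0.005, -0.002, -1.0]]
wrist_force: [0.2, -0.6, 0.3]
gripper_width: 0.398
t 10.95 p [0.4764 0.3536 0.2189] yaw 152.0 j [ 52.  19.  -5.   0. -66. -80.] F [ 0.2 -0.6  0.3] g 0.398
turn z 1.0821  then shift [-0.0256 -0.6766 -0.0111]  tilt [0.0036 0.0034]  shift if no turn [ 0.5853 -0.3403 -0.0133]
```

View pics/i_side.png

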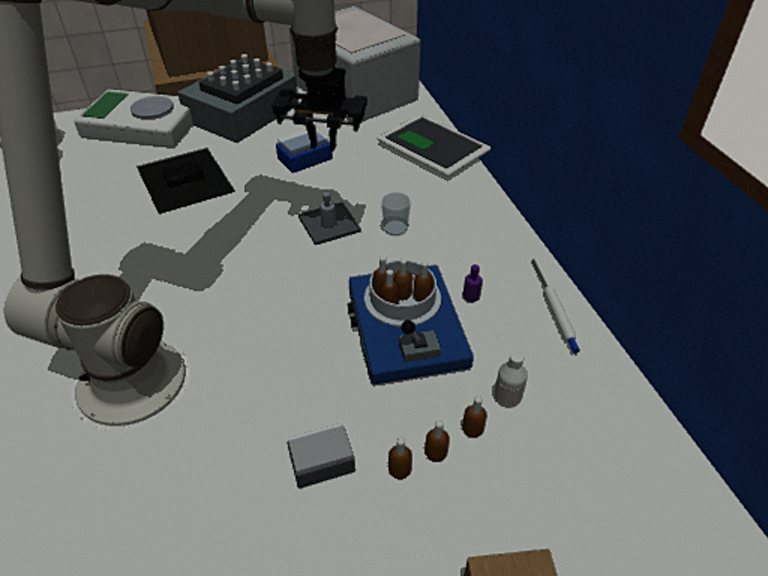

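View pics/i_top.png

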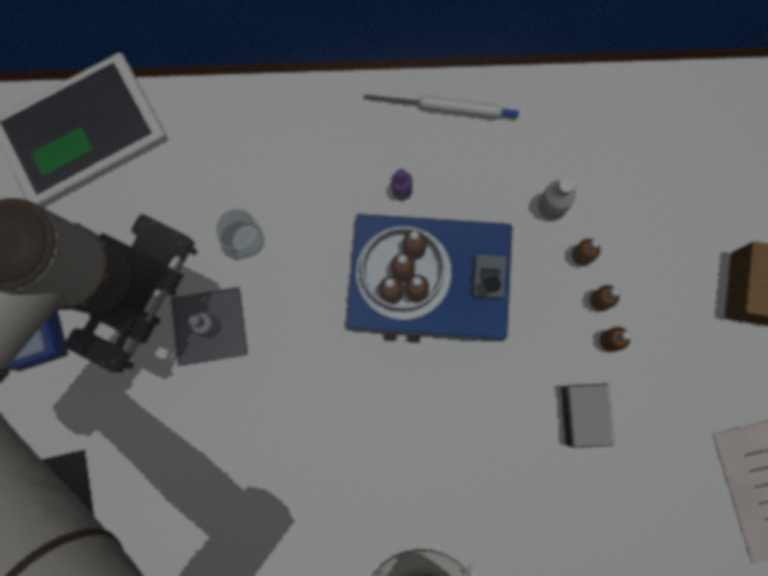

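The weight stands upright in the tray, near its centre (side view 328,213). The pot is unobstructed now, so I'll triangulate the stopper tops from the side and top cameras.

Run:
```python
from station import capture
import cv2
c=capture('side');cv2.imwrite('pics/j1.png',cv2.resize(c['img'][165:225,235:305],None,fx=9,fy=9,interpolation=cv2.INTER_CUBIC))
cv2.imwrite('pics/j2.png',cv2.resize(c['img'][255:325,250:350],None,fx=7,fy=7,interpolation=cv2.INTER_CUBIC))
c=capture('top');cv2.imwrite('pics/j3.png',cv2.convertScaleAbs(cv2.resize(c['img'][145:215,230:310],None,fx=8,fy=8,interpolation=cv2.INTER_CUBIC),alpha=1.5))
```

```text
(no output)
```

View pics/j1.png

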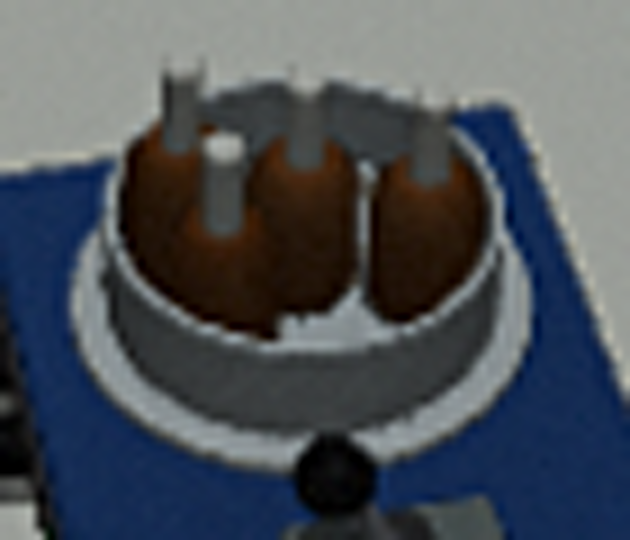

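View pics/j2.png

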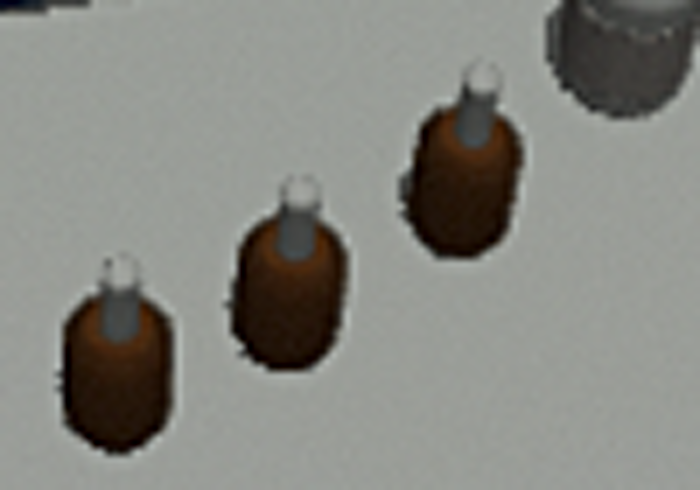

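View pics/j3.png

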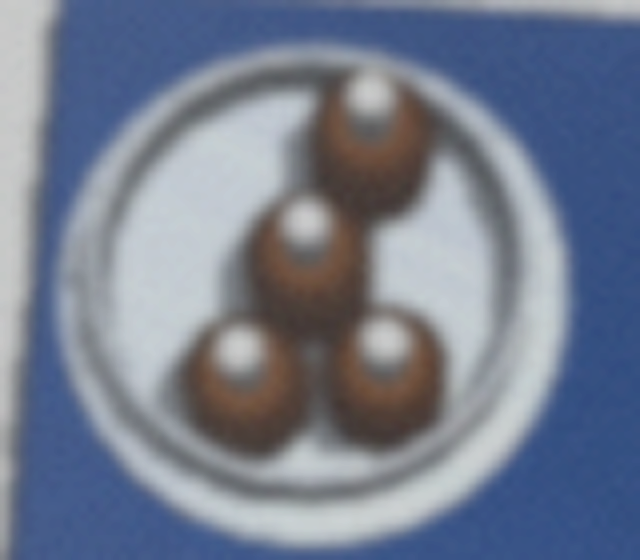

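Run:
```python
from h import *
from station import capture
t=capture('top'); s=capture('side')
T={'bA':(276.4,156.6),'bM':(268.25,172.6),'bC':(260.1,188.25),'bD':(278.25,187.4),'b5':(397.2,161.8),'b6':(410.6,194.2),'b7':(417.8,223.2)}
S={'bC':(255.3,173.2),'bD':(259.9,181.2),'bM':(269.3,175.0),'bA':(283.1,176.4),'b7':(267.3,293.7),'b6':(292.9,282.4),'b5':(319.1,266)}
W={}
for k in T:
    A=[];b=[]
    for c,P in ((t,T),(s,S)):
        o,d=ray(c,P[k][0]-.44,P[k][1]-.44); d=d/np.linalg.norm(d); M=np.eye(3)-np.outer(d,d); A.append(M); b.append(M@o)
    x=np.linalg.lstsq(np.vstack(A),np.hstack(b),rcond=None)[0]; W[k]=x
    z=.15 if len(k)==2 and k[1] in 'AMCD' else .096
    print(k,np.round(x,4),'top@z',np.round(atz(t,T[k][0]-.44,T[k][1]-.44,z),4),'side@z',np.round(atz(s,S[k][0]-.44,S[k][1]-.44,z),4))
for k in ('bA','bC','bD'):
    d=(W[k]-W['bM'])[:2]; print(k,np.hypot(*d),np.degrees(np.arctan2(d[1],d[0])))
```

```text
bA [ 0.5907 -0.0044  0.146 ] top@z [ 0.5906 -0.0046] side@z [ 0.5879 -0.0087]
bM [0.5541 0.0153 0.1441] top@z [0.5533 0.0152] side@z [0.5514 0.0091]
bC [0.5174 0.0349 0.1444] top@z [0.5173 0.0346] side@z [0.5146 0.0288]
bD [ 0.5179 -0.0068  0.1487] top@z [ 0.5181 -0.0068] side@z [ 0.5171 -0.0082]
b5 [ 0.584  -0.2968  0.0937] top@z [ 0.5838 -0.2962] side@z [ 0.5828 -0.2982]
b6 [ 0.5033 -0.3227  0.0938] top@z [ 0.5035 -0.3221] side@z [ 0.5021 -0.324 ]
b7 [ 0.4334 -0.334   0.0938] top@z [ 0.4337 -0.3334] side@z [ 0.4323 -0.3353]
bA 0.04151848559659054 -28.396143576559645
bC 0.041650539319555376 151.92023218504957
bD 0.04240769769316362 -148.6413641017388
```

```bash
python3 -c "
from h import *; plan(.4332,-.334,.20,122)"
```

```text
t 11.25 p [0.475  0.3525 0.2141] yaw 151.97 j [ 52.  19.  -5.  -0. -66. -80.] F [-0.1 -0.8 -0.2] g 0.4
turn z 0.5231  then shift [ 0.3992 -0.56    0.0141]  tilt [-0.0015 -0.0013]  shift if no turn [ 0.6256 -0.2857  0.015 ]
```

```bash
python3 -m crank '[{"delta_rot":[0,0,0.1745],"linear":[0,0,0],"gripper":40},{"delta_rot":[0,0,0.1745],"linear":[0,0,0],"gripper":40},{"delta_rot":[0,0,0.174],"linear":[0,0,0],"gripper":40},{"delta_rot":[0,0,0],"linear":[0.02,-0.028,0],"gripper":40},{"delta_rot":[0,0,0],"linear":[0.033,-0.046,0],"gripper":40},{"delta_rot":[0,0,0],"linear":[0.034,-0.048,0],"gripper":40},{"delta_rot":[0,0,0],"linear":[0.034,-0.048,0],"gripper":40},{"delta_rot":[0,0,0],"linear":[0.034,-0.048,0],"gripper":40},{"delta_rot":[0,0,0],"linear":[0.034,-0.048,0],"gripper":40},{"delta_rot":[0,0,0],"linear":[0.034,-0.048,0],"gripper":40}]'
python3 -m crank '[{"delta_rot":[0,0,0],"linear":[0.034,-0.048,0],"gripper":40},{"delta_rot":[0,0,0],"linear":[0.034,-0.048,0],"gripper":40},{"delta_rot":[0,0,0],"linear":[0.034,-0.048,0],"gripper":40},{"delta_rot":[0,0,0],"linear":[0.034,-0.048,0],"gripper":40},{"delta_rot":[0,0,0],"linear":[0.025,-0.034,0.01],"gripper":40},{"delta_rot":[0,0,0],"linear":[0.015,-0.021,0.004],"gripper":40},{"delta_rot":[0,0,0],"linear":[0,0,0],"gripper":40},{"delta_rot":[0,0,0],"linear":[0,0,0],"gripper":40}]'
python3 - <<'E'
from h import *; plan(.4332,-.334,.064,122)
from station import capture
import cv2
c=capture('wrist');cv2.imwrite('pics/k.png',cv2.resize(c['img'],None,fx=1.5,fy=1.5,interpolation=cv2.INTER_CUBIC))
E
```

```text
time_s: 12.5
tcp_pos: [0.452, -0.0334, 0.2142]
ee_rot: [[-0.848, -0.531, -0.002], [-0.531, 0.848, -0.001], [0.002, 0.001, -1.0]]
wrist_force: [0.9, 0.3, -0.1]
gripper_width: 0.401
time_s: 13.5
tcp_pos: [0.4343, -0.3337, 0.2003]
ee_rot: [[-0.848, -0.53, -0.002], [-0.53, 0.848, 0.001], [0.001, 0.002, -1.0]]
wrist_force: [-0.0, 0.8, -0.3]
gripper_width: 0.399
t 13.5 p [ 0.4343 -0.3337  0.2003] yaw 122.02 j [-21.  16. -12.  -0. -62. -37.] F [-0.   0.8 -0.3] g 0.399
turn z 0.0004  then shift [0.0011 0.0004 0.1363]  tilt [-0.0016  0.0008]  shift if no turn [0.001  0.0002 0.1363]
```

View pics/k.png

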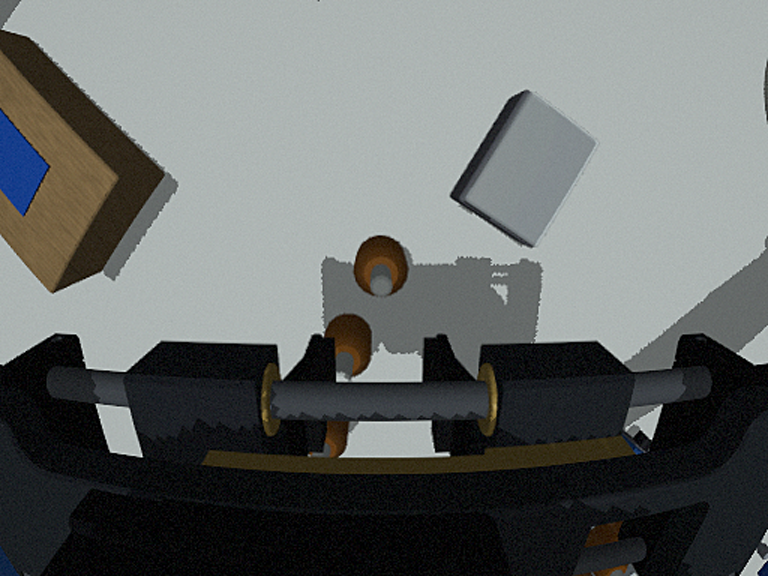

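The stopper at (381,285) lies on the finger mid-line (380), so I'll descend and grip.

```bash
python3 - <<'E'
from h import *
from station import capture
print(atz(capture('wrist'),381/1.5,287/1.5,.096,True))
E
python3 -m crank '[{"delta_rot":[0,0,0],"linear":[0.0005,0,0.03],"gripper":40},{"delta_rot":[0,0,0],"linear":[0.0005,0,0.045],"gripper":40},{"delta_rot":[0,0,0],"linear":[0,0,0.035],"gripper":40},{"delta_rot":[0,0,0],"linear":[0,0,0.02],"gripper":40},{"delta_rot":[0,0,0],"linear":[0,0,0.006],"gripper":40},{"delta_rot":[0,0,0],"linear":[0,0,0],"gripper":0},{"delta_rot":[0,0,0],"linear":[0,0,0],"gripper":0},{"delta_rot":[0,0,0],"linear":[0,0,0],"gripper":0},{"delta_rot":[0,0,0],"linear":[0,0,0],"gripper":0},{"delta_rot":[0,0,0],"linear":[0,0,0],"gripper":0}]'
```

```text
[ 0.43304263 -0.33169262]
time_s: 14.85
tcp_pos: [0.4343, -0.335, 0.0659]
ee_rot: [[-0.848, -0.53, 0.001], [-0.53, 0.848, -0.001], [-0.001, -0.001, -1.0]]
wrist_force: [-0.3, 1.4, 4.5]
gripper_width: 0.15
```

```bash
python3 -m crank '[{"delta_rot":[0,0,0],"linear":[0,0,-0.005],"gripper":0},{"delta_rot":[0,0,0],"linear":[0,0,-0.02],"gripper":0},{"delta_rot":[0,0,0],"linear":[0,0,-0.04],"gripper":0},{"delta_rot":[0,0,0],"linear":[0,0,-0.045],"gripper":0},{"delta_rot":[0,0,0],"linear":[0,0,-0.03],"gripper":0},{"delta_rot":[0,0,0],"linear":[0,0,0],"gripper":0}]'
python3 -c "
from h import *; plan(.5548,-.0265,.205,122)"
```

```text
time_s: 15.6
tcp_pos: [0.435, -0.3354, 0.2075]
ee_rot: [[-0.848, -0.53, 0.005], [-0.53, 0.848, -0.002], [-0.003, -0.005, -1.0]]
wrist_force: [-0.6, -0.3, -0.8]
gripper_width: 0.151
t 15.6 p [ 0.435  -0.3354  0.2075] yaw 122.02 j [-21.  15. -12.   0. -63. -37.] F [-0.6 -0.3 -0.8] g 0.151
turn z 0.0003  then shift [-0.2653  0.1984  0.0025]  tilt [ 0.0051 -0.0022]  shift if no turn [-0.2654  0.1983  0.0024]
```

```bash
python3 -m crank '[{"delta_rot":[0,0,0],"linear":[-0.015,0.011,-0.01],"gripper":0},{"delta_rot":[0,0,0],"linear":[-0.035,0.026,-0.01],"gripper":0},{"delta_rot":[0,0,0],"linear":[-0.045,0.034,0],"gripper":0},{"delta_rot":[0,0,0],"linear":[-0.045,0.034,0],"gripper":0},{"delta_rot":[0,0,0],"linear":[-0.045,0.034,0],"gripper":0},{"delta_rot":[0,0,0],"linear":[-0.04,0.03,0],"gripper":0},{"delta_rot":[0,0,0],"linear":[-0.028,0.02,0],"gripper":0},{"delta_rot":[0,0,0],"linear":[-0.012,0.009,0],"gripper":0},{"delta_rot":[0,0,0],"linear":[0,0,0],"gripper":0},{"delta_rot":[0,0,0],"linear":[0,0,0],"gripper":0}]'
python3 - <<'E'
from h import *; plan(.5548,-.0265,.13,122)
from station import capture
import cv2
c=capture('wrist');cv2.imwrite('pics/l.png',cv2.resize(c['img'],None,fx=1.5,fy=1.5,interpolation=cv2.INTER_CUBIC))
c=capture('side');cv2.imwrite('pics/l2.png',cv2.resize(c['img'][130:230,215:315],None,fx=6,fy=6,interpolation=cv2.INTER_CUBIC))
E
```

```text
time_s: 16.85
tcp_pos: [0.5529, -0.0272, 0.2247]
ee_rot: [[-0.848, -0.529, -0.001], [-0.529, 0.848, -0.0], [0.001, 0.0, -1.0]]
wrist_force: [-0.1, -0.2, -1.2]
gripper_width: 0.152
t 16.85 p [ 0.5529 -0.0272  0.2247] yaw 121.97 j [ 14.  15.  -9.  -0. -66. -72.] F [-0.1 -0.2 -1.2] g 0.152
turn z -0.0006  then shift [-0.0019 -0.0004  0.0947]  tilt [-0.0012 -0.0003]  shift if no turn [-0.0021 -0.0005  0.0947]
```

View pics/l.png

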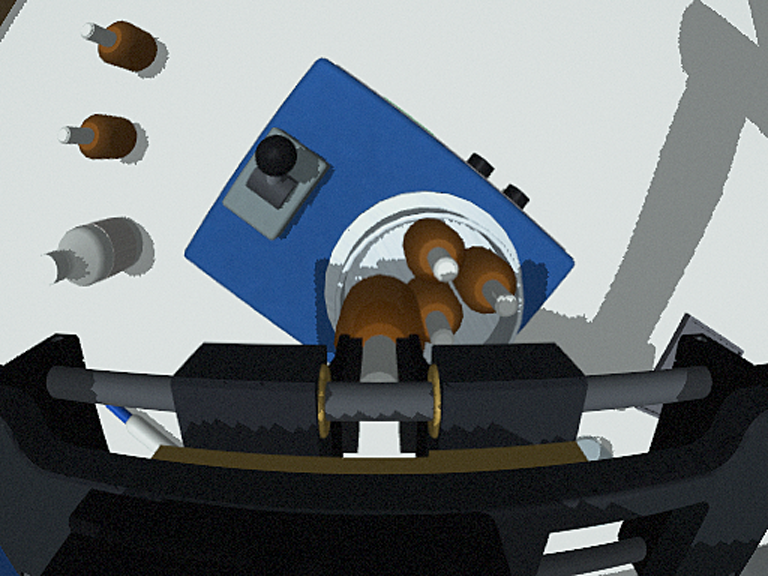

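View pics/l2.png

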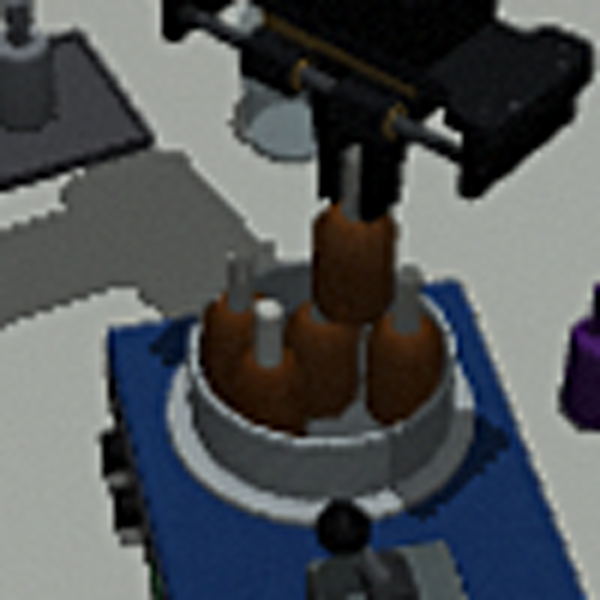

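```bash
python3 -m crank '[{"delta_rot":[0,0,0],"linear":[-0.002,-0.0005,0.02],"gripper":0},{"delta_rot":[0,0,0],"linear":[0,0,0.025],"gripper":0},{"delta_rot":[0,0,0],"linear":[0,0,0.015],"gripper":0},{"delta_rot":[0,0,0],"linear":[0,0,0.006],"gripper":0},{"delta_rot":[0,0,0],"linear":[0,0,0],"gripper":0}]'
python3 -c "
from h import *; plan(.5548,-.0262,.13,122)"
python3 -m crank '[{"delta_rot":[0,0,0],"linear":[0,0,0.01],"gripper":0},{"delta_rot":[0,0,0],"linear":[0,0,0.006],"gripper":0},{"delta_rot":[0,0,0],"linear":[0,0,0],"gripper":0}]'
python3 -c "
from h import *; plan(.5548,-.0262,.13,122)"
```

```text
time_s: 17.58
tcp_pos: [0.5557, -0.026, 0.1592]
ee_rot: [[-0.848, -0.53, 0.0], [-0.53, 0.848, -0.0], [0.0, -0.0, -1.0]]
wrist_force: [0.5, -0.2, -0.8]
gripper_width: 0.15
t 17.57 p [ 0.5557 -0.026   0.1592] yaw 122.0 j [ 14.  19. -15.   0. -57. -72.] F [ 0.5 -0.2 -0.8] g 0.15
turn z 0.0001  then shift [0.0008 0.0003 0.0292]  tilt [ 0.0001 -0.0002]  shift if no turn [0.0008 0.0003 0.0292]
time_s: 17.95
tcp_pos: [0.5551, -0.0258, 0.1424]
ee_rot: [[-0.848, -0.53, -0.001], [-0.53, 0.848, -0.0], [0.001, 0.0, -1.0]]
wrist_force: [0.5, 0.4, -1.2]
gripper_width: 0.15
t 17.95 p [ 0.5551 -0.0258  0.1424] yaw 122.02 j [ 14.  20. -16.  -0. -55. -72.] F [ 0.5  0.4 -1.2] g 0.15
turn z 0.0003  then shift [ 0.0005 -0.0001  0.0124]  tilt [-0.0013 -0.0003]  shift if no turn [ 0.0005 -0.0002  0.0124]
```

No side force. I'll continue in small steps down to the floor.

```bash
python3 -m crank '[{"delta_rot":[0,0,0],"linear":[0,0,0.01],"gripper":0},{"delta_rot":[0,0,0],"linear":[0,0,0.006],"gripper":0},{"delta_rot":[0,0,0],"linear":[0,0,0],"gripper":0}]' | grep -E "tcp|force"
for i in 1 2 3; do python3 -m crank '[{"delta_rot":[0,0,0],"linear":[0,0,0.0015],"gripper":0},{"delta_rot":[0,0,0],"linear":[0,0,0],"gripper":0}]' | grep -E "tcp|force"; done
```

```text
tcp_pos: [0.5551, -0.0258, 0.1263]
wrist_force: [0.3, 0.7, -0.9]
tcp_pos: [0.5556, -0.0258, 0.1256]
wrist_force: [0.2, -0.5, -0.7]
tcp_pos: [0.5555, -0.0258, 0.124]
wrist_force: [-0.0, 0.7, -0.4]
tcp_pos: [0.5554, -0.0258, 0.1224]
wrist_force: [-0.2, -0.1, -1.5]
```

```bash
for i in 1 2 3; do python3 -m crank '[{"delta_rot":[0,0,0],"linear":[0,0,0.0015],"gripper":0},{"delta_rot":[0,0,0],"linear":[0,0,0],"gripper":0}]' | grep -E "tcp|force"; done
```

```text
tcp_pos: [0.5556, -0.0258, 0.121]
wrist_force: [0.6, -0.6, -0.3]
tcp_pos: [0.556, -0.0257, 0.1209]
wrist_force: [-2.0, 0.4, 5.2]
tcp_pos: [0.5565, -0.0257, 0.1208]
wrist_force: [-3.7, 1.7, 12.3]
```

```bash
python3 -m crank '[{"delta_rot":[0,0,0],"linear":[0,0,-0.0022],"gripper":0},{"delta_rot":[0,0,0],"linear":[0,0,0],"gripper":0},{"delta_rot":[0,0,0],"linear":[0,0,0],"gripper":28},{"delta_rot":[0,0,0],"linear":[0,0,0],"gripper":28},{"delta_rot":[0,0,0],"linear":[0,0,0],"gripper":28},{"delta_rot":[0,0,0],"linear":[0,0,-0.01],"gripper":28},{"delta_rot":[0,0,0],"linear":[0,0,-0.025],"gripper":28},{"delta_rot":[0,0,0],"linear":[0,0,-0.04],"gripper":28},{"delta_rot":[0,0,0],"linear":[0,0,-0.01],"gripper":28}]'
python3 - <<'E'
from h import *; plan(.5029,-.3228,.20,122)
from station import capture
import cv2
c=capture('side');cv2.imwrite('pics/m2.png',cv2.resize(c['img'][130:230,215:315],None,fx=6,fy=6,interpolation=cv2.INTER_CUBIC))
E
```

```text
time_s: 20.95
tcp_pos: [0.5572, -0.0256, 0.2088]
ee_rot: [[-0.848, -0.531, 0.006], [-0.531, 0.848, 0.001], [-0.006, -0.003, -1.0]]
wrist_force: [-0.2, -0.3, -0.2]
gripper_width: 0.281
t 20.95 p [ 0.5572 -0.0256  0.2088] yaw 122.04 j [ 14.  16. -11.   0. -63. -72.] F [-0.2 -0.3 -0.2] g 0.281
turn z 0.0007  then shift [ 0.2035 -0.2232  0.0088]  tilt [0.0064 0.0007]  shift if no turn [ 0.2038 -0.2231  0.0083]
```

View pics/m2.png

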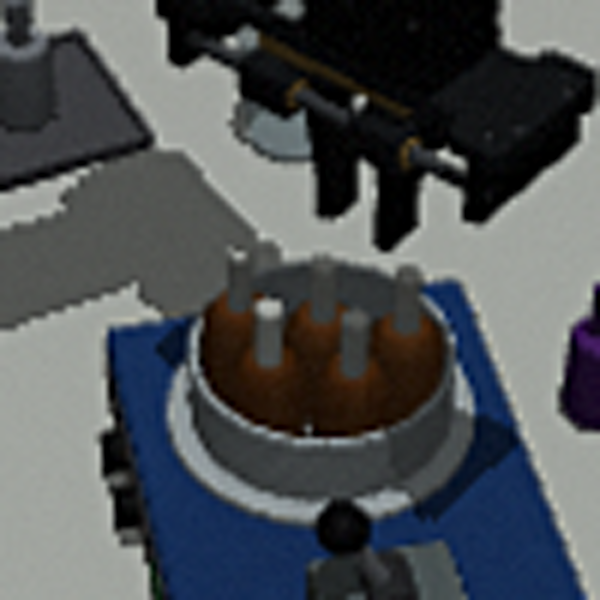

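The first bottle stands between its neighbours. On to the second.

```bash
python3 -m crank '[{"delta_rot":[0,0,0],"linear":[0.02,-0.022,0],"gripper":40},{"delta_rot":[0,0,0],"linear":[0.038,-0.042,0],"gripper":40},{"delta_rot":[0,0,0],"linear":[0.04,-0.044,0],"gripper":40},{"delta_rot":[0,0,0],"linear":[0.04,-0.044,0],"gripper":40},{"delta_rot":[0,0,0],"linear":[0.038,-0.042,0],"gripper":40},{"delta_rot":[0,0,0],"linear":[0.02,-0.021,0.02],"gripper":40},{"delta_rot":[0,0,0],"linear":[0.008,-0.008,0.03],"gripper":40},{"delta_rot":[0,0,0],"linear":[0,0,0.02],"gripper":40},{"delta_rot":[0,0,0],"linear":[0,0,0],"gripper":40}]'
python3 - <<'E'
from h import *; plan(.5029,-.3228,.064,122)
from station import capture
import cv2
c=capture('wrist');cv2.imwrite('pics/n.png',cv2.resize(c['img'],None,fx=1.5,fy=1.5,interpolation=cv2.INTER_CUBIC))
c=capture('side');cv2.imwrite('pics/n2.png',cv2.resize(c['img'][180:320,230:370],None,fx=4,fy=4,interpolation=cv2.INTER_CUBIC))
E
```

```text
time_s: 22.12
tcp_pos: [0.4989, -0.3225, 0.1326]
ee_rot: [[-0.848, -0.529, -0.006], [-0.529, 0.848, 0.002], [0.004, 0.005, -1.0]]
wrist_force: [0.6, 1.0, -0.0]
gripper_width: 0.397
t 22.12 p [ 0.4989 -0.3225  0.1326] yaw 121.96 j [-17.  24. -11.  -0. -56. -41.] F [ 0.6  1.  -0. ] g 0.397
turn z -0.0006  then shift [-0.0032 -0.0023  0.0686]  tilt [-0.0056  0.0023]  shift if no turn [-0.0035 -0.0027  0.0685]
```

View pics/n.png

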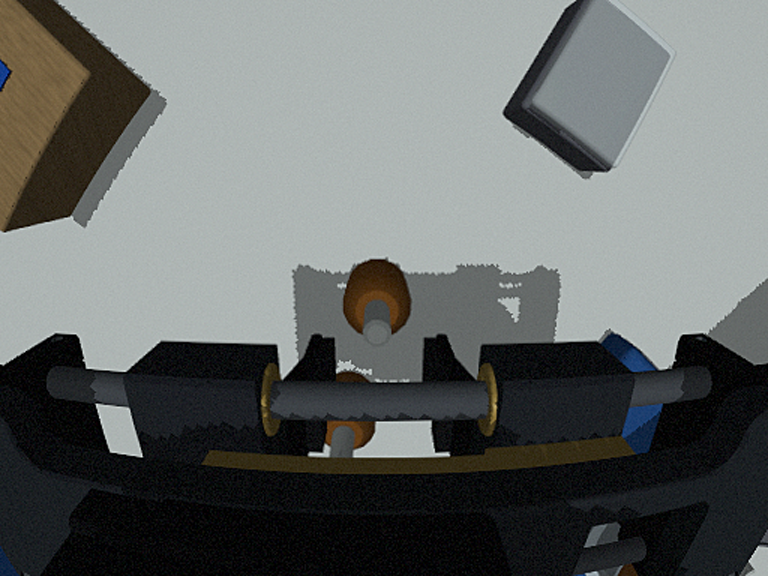

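View pics/n2.png

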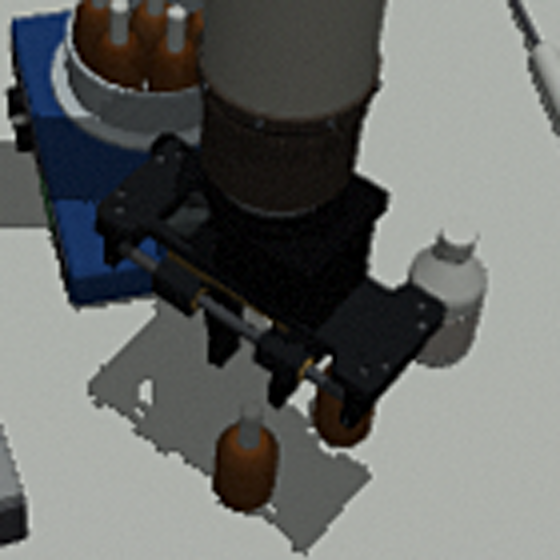

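Run:
```python
from h import *
from station import capture
c=capture('wrist'); print(atz(c,376.5/1.5,332/1.5,.096,True)); plan(.5032,-.3222,.064,122)
print(np.array(proj(c,(.5030,-.3225,.096),True))*1.5)
```

```text
[ 0.50481954 -0.32097186]
t 22.27 p [ 0.5013 -0.3231  0.136 ] yaw 122.05 j [-17.  23. -11.   0. -56. -41.] F [0.  0.3 0.9] g 0.396
turn z 0.0009  then shift [-0.002  -0.0002  0.072 ]  tilt [ 0.001  -0.0007]  shift if no turn [-0.002  -0.0002  0.072 ]
[375.80371721 327.43797217]
```

```bash
python3 -m crank '[{"delta_rot":[0,0,0],"linear":[-0.0025,0,0.01],"gripper":40},{"delta_rot":[0,0,0],"linear":[0,0,0.03],"gripper":40},{"delta_rot":[0,0,0],"linear":[0,0,0.022],"gripper":40},{"delta_rot":[0,0,0],"linear":[0,0,0.009],"gripper":40},{"delta_rot":[0,0,0],"linear":[0,0,0],"gripper":0},{"delta_rot":[0,0,0],"linear":[0,0,0],"gripper":0},{"delta_rot":[0,0,0],"linear":[0,0,0],"gripper":0},{"delta_rot":[0,0,0],"linear":[0,0,0],"gripper":0},{"delta_rot":[0,0,0],"linear":[0,0,0],"gripper":0}]'
python3 -m crank '[{"delta_rot":[0,0,0],"linear":[0,0,-0.005],"gripper":0},{"delta_rot":[0,0,0],"linear":[0,0,-0.02],"gripper":0},{"delta_rot":[0,0,0],"linear":[0,0,-0.04],"gripper":0},{"delta_rot":[0,0,0],"linear":[0,0,-0.05],"gripper":0},{"delta_rot":[0,0,0],"linear":[0,0,-0.035],"gripper":0},{"delta_rot":[0,0,0],"linear":[0,0,-0.013],"gripper":0},{"delta_rot":[0,0,0],"linear":[0,0,0],"gripper":0}]'
python3 - <<'E'
from h import *; plan(.5891,.0377,.23,122)
from station import capture
import cv2
c=capture('top');cv2.imwrite('pics/o.png',cv2.convertScaleAbs(cv2.resize(c['img'][145:215,230:310],None,fx=8,fy=8,interpolation=cv2.INTER_CUBIC),alpha=1.5))
c=capture('side');cv2.imwrite('pics/o2.png',cv2.resize(c['img'][160:300,230:370],None,fx=4,fy=4,interpolation=cv2.INTER_CUBIC))
E
```

```text
time_s: 23.4
tcp_pos: [0.5035, -0.3219, 0.0652]
ee_rot: [[-0.848, -0.53, 0.002], [-0.53, 0.848, -0.001], [-0.001, -0.002, -1.0]]
wrist_force: [0.5, 0.4, 4.2]
gripper_width: 0.147
time_s: 24.28
tcp_pos: [0.5027, -0.3214, 0.2269]
ee_rot: [[-0.848, -0.53, 0.0], [-0.53, 0.848, 0.001], [-0.0, 0.0, -1.0]]
wrist_force: [0.6, 0.6, -1.4]
gripper_width: 0.151
t 24.27 p [ 0.5027 -0.3214  0.2269] yaw 122.0 j [-17.  19.  -3.  -0. -68. -41.] F [ 0.6  0.6 -1.4] g 0.151
turn z -0.0  then shift [-0.2636  0.2588 -0.0031]  tilt [0.0001 0.0006]  shift if no turn [-0.2636  0.2588 -0.0029]
```

View pics/o.png

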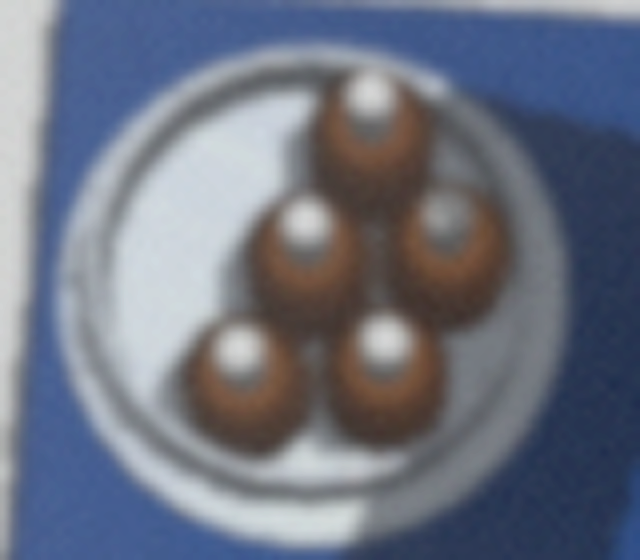

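View pics/o2.png

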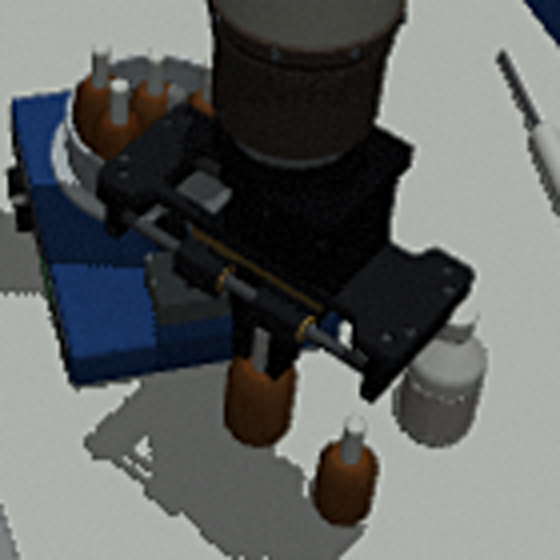

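```bash
python3 -m crank '[{"delta_rot":[0,0,0],"linear":[-0.014,0.014,-0.008],"gripper":0},{"delta_rot":[0,0,0],"linear":[-0.034,0.033,-0.008],"gripper":0},{"delta_rot":[0,0,0],"linear":[-0.042,0.041,0],"gripper":0},{"delta_rot":[0,0,0],"linear":[-0.042,0.042,0],"gripper":0},{"delta_rot":[0,0,0],"linear":[-0.042,0.041,0],"gripper":0},{"delta_rot":[0,0,0],"linear":[-0.042,0.041,0],"gripper":0},{"delta_rot":[0,0,0],"linear":[-0.032,0.031,0],"gripper":0},{"delta_rot":[0,0,0],"linear":[-0.015,0.015,0],"gripper":0},{"delta_rot":[0,0,0],"linear":[0,0,0],"gripper":0},{"delta_rot":[0,0,0],"linear":[0,0,0],"gripper":0}]'
python3 - <<'E'
from h import *; plan(.5891,.0377,.14,122)
from station import capture
import cv2
c=capture('wrist');cv2.imwrite('pics/p.png',cv2.resize(c['img'],None,fx=1.5,fy=1.5,interpolation=cv2.INTER_CUBIC))
c=capture('side');cv2.imwrite('pics/p2.png',cv2.resize(c['img'][130:230,215:315],None,fx=6,fy=6,interpolation=cv2.INTER_CUBIC))
E
```

```text
time_s: 25.62
tcp_pos: [0.5887, 0.0359, 0.2429]
ee_rot: [[-0.848, -0.53, -0.001], [-0.53, 0.848, -0.0], [0.001, 0.0, -1.0]]
wrist_force: [-0.7, -0.7, -0.6]
gripper_width: 0.152
t 25.62 p [0.5887 0.0359 0.2429] yaw 121.98 j [ 19.  18.  -3.   0. -69. -77.] F [-0.7 -0.7 -0.6] g 0.152
turn z -0.0004  then shift [-0.0014  0.0013  0.1029]  tilt [-0.0011 -0.0005]  shift if no turn [-0.0015  0.0013  0.1029]
```

View pics/p.png

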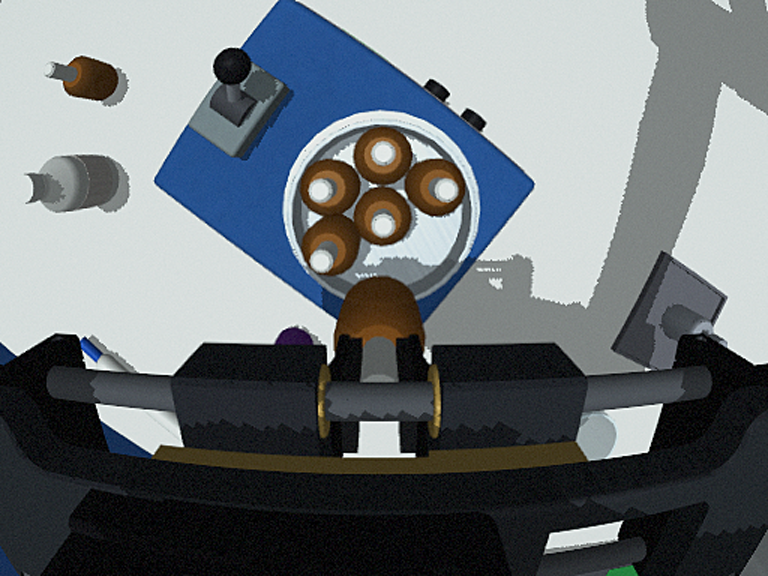

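View pics/p2.png

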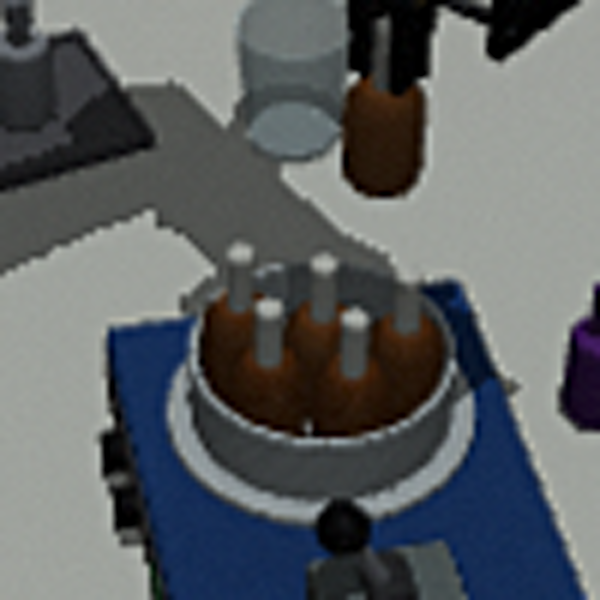

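Run:
```python
from h import *
from station import capture
c=capture('wrist')
for n,u,v in [('bA',321,262),('bM',382,224),('bC',446,189),('bD',382,153),('b7',321,188)]: print(n,np.round(atz(c,u/1.5,v/1.5,.15,True),4))
plan(.5891,.0377,.14,122)
```

```text
bA [ 0.5904 -0.0026]
bM [0.5525 0.016 ]
bC [0.5157 0.0362]
bD [ 0.5179 -0.0056]
b7 [ 0.553  -0.0247]
t 25.77 p [0.5889 0.0353 0.2433] yaw 121.92 j [ 19.  18.  -3.   0. -69. -77.] F [-0.4 -0.3 -0.8] g 0.151
turn z -0.0014  then shift [-0.0014  0.0019  0.1033]  tilt [-0.0002 -0.0001]  shift if no turn [-0.0015  0.0019  0.1033]
```

```bash
python3 -m crank '[{"delta_rot":[0,0,0],"linear":[-0.0015,0.002,0.02],"gripper":0},{"delta_rot":[0,0,0],"linear":[0,0,0.03],"gripper":0},{"delta_rot":[0,0,0],"linear":[0,0,0.02],"gripper":0},{"delta_rot":[0,0,0],"linear":[0,0,0.012],"gripper":0},{"delta_rot":[0,0,0],"linear":[0,0,0],"gripper":0}]' | grep -E "tcp|force"
python3 -m crank '[{"delta_rot":[0,0,0],"linear":[0,0,0.015],"gripper":0},{"delta_rot":[0,0,0],"linear":[0,0,0.01],"gripper":0},{"delta_rot":[0,0,0],"linear":[0,0,0.003],"gripper":0},{"delta_rot":[0,0,0],"linear":[0,0,0],"gripper":0}]' | grep -E "tcp|force"
```

```text
tcp_pos: [0.589, 0.0383, 0.1607]
wrist_force: [0.3, -0.2, -1.0]
tcp_pos: [0.5894, 0.0391, 0.1331]
wrist_force: [-0.2, 0.3, -0.2]
```

```bash
python3 -m crank '[{"delta_rot":[0,0,0],"linear":[0,0,0.008],"gripper":0},{"delta_rot":[0,0,0],"linear":[0,0,0.003],"gripper":0},{"delta_rot":[0,0,0],"linear":[0,0,0],"gripper":0}]' | grep -E "tcp|force"
for i in 1 2 ; do python3 -m crank '[{"delta_rot":[0,0,0],"linear":[0,0,0.0015],"gripper":0},{"delta_rot":[0,0,0],"linear":[0,0,0],"gripper":0}]' | grep -E "tcp|force"; done
```

```text
tcp_pos: [0.5893, 0.0391, 0.1219]
wrist_force: [0.4, -0.1, -1.3]
tcp_pos: [0.5894, 0.039, 0.1208]
wrist_force: [1.0, -0.1, -1.3]
tcp_pos: [0.5897, 0.0391, 0.1202]
wrist_force: [-1.6, 0.5, 2.8]
```

```bash
python3 -m crank '[{"delta_rot":[0,0,0],"linear":[0,0,-0.0007],"gripper":0},{"delta_rot":[0,0,0],"linear":[0,0,0],"gripper":28},{"delta_rot":[0,0,0],"linear":[0,0,0],"gripper":28},{"delta_rot":[0,0,0],"linear":[0,0,0],"gripper":28},{"delta_rot":[0,0,0],"linear":[0,0,-0.01],"gripper":28},{"delta_rot":[0,0,0],"linear":[0,0,-0.025],"gripper":28},{"delta_rot":[0,0,0],"linear":[0,0,-0.04],"gripper":28},{"delta_rot":[0,0,0],"linear":[0,0,-0.01],"gripper":28}]'
python3 - <<'E'
from h import *; plan(.5838,-.2968,.20,122)
from station import capture
import cv2
c=capture('wrist');cv2.imwrite('pics/q.png',cv2.resize(c['img'],None,fx=1.5,fy=1.5,interpolation=cv2.INTER_CUBIC))
c=capture('side');cv2.imwrite('pics/q2.png',cv2.resize(c['img'][130:230,215:315],None,fx=6,fy=6,interpolation=cv2.INTER_CUBIC))
E
```

```text
time_s: 28.78
tcp_pos: [0.591, 0.0393, 0.2088]
ee_rot: [[-0.848, -0.531, 0.007], [-0.531, 0.848, 0.001], [-0.006, -0.002, -1.0]]
wrist_force: [-1.1, -0.4, -0.5]
gripper_width: 0.279
t 28.77 p [0.591  0.0393 0.2088] yaw 122.04 j [ 19.  19.  -6.   0. -65. -77.] F [-1.1 -0.4 -0.5] g 0.279
turn z 0.0007  then shift [ 0.1842 -0.2812  0.0088]  tilt [0.0067 0.0014]  shift if no turn [ 0.1845 -0.281   0.0083]
```

View pics/q.png

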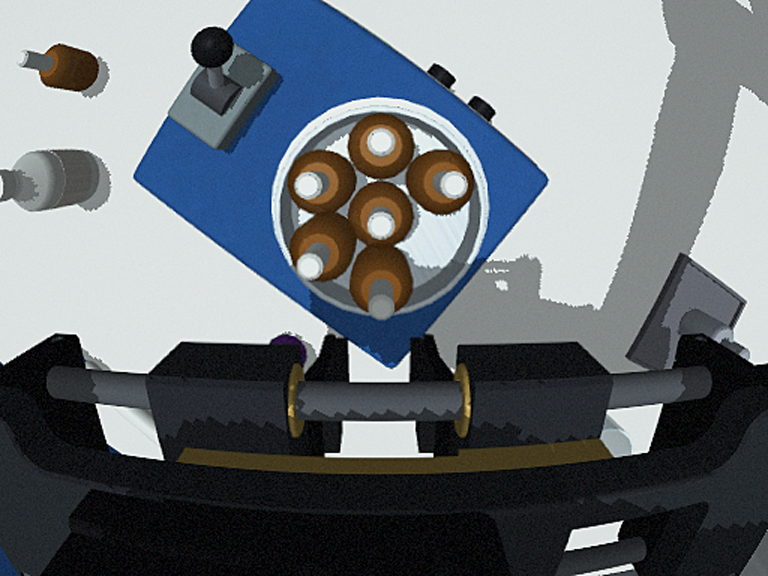

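View pics/q2.png

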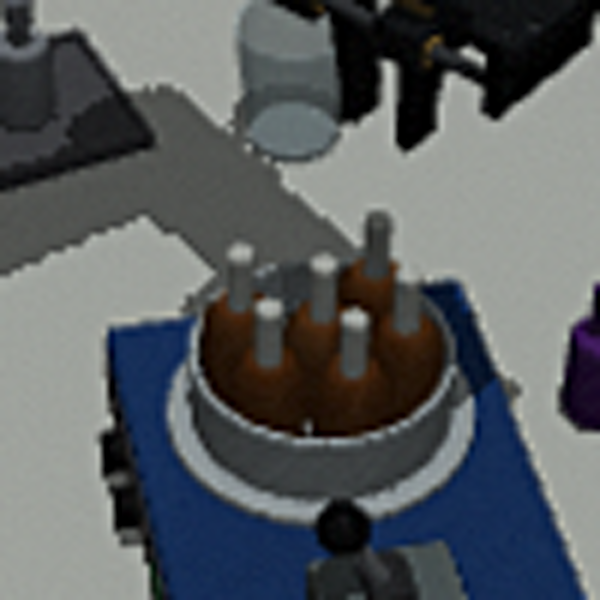

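```bash
python3 - <<'E'
from h import *
from station import capture
c=capture('wrist')
for n,u,v in [('bA',311,266),('bM',380,225),('bC',453,186),('bD',381,141),('b7',309,184),('b6',381,307)]: print(n,np.round(atz(c,u/1.5,v/1.5,.15,True),4))
plan(.5835,-.2968,.20,122)
E
python3 -m crank '[{"delta_rot":[0,0,0],"linear":[0.015,-0.023,0],"gripper":40},{"delta_rot":[0,0,0],"linear":[0.03,-0.046,0],"gripper":40},{"delta_rot":[0,0,0],"linear":[0.033,-0.05,0],"gripper":40},{"delta_rot":[0,0,0],"linear":[0.033,-0.05,0],"gripper":40},{"delta_rot":[0,0,0],"linear":[0.033,-0.05,0],"gripper":40},{"delta_rot":[0,0,0],"linear":[0.025,-0.039,0.005],"gripper":40},{"delta_rot":[0,0,0],"linear":[0.012,-0.018,0.02],"gripper":40},{"delta_rot":[0,0,0],"linear":[0.003,-0.005,0.02],"gripper":40},{"delta_rot":[0,0,0],"linear":[0,0,0.02],"gripper":40},{"delta_rot":[0,0,0],"linear":[0,0,0],"gripper":40}]'
python3 - <<'E'
from h import *; plan(.5835,-.2968,.064,122)
from station import capture
import cv2
c=capture('wrist');cv2.imwrite('pics/s.png',cv2.resize(c['img'],None,fx=1.5,fy=1.5,interpolation=cv2.INTER_CUBIC))
print(np.array(proj(c,(.5835,-.2968,.096),True))*1.5)
E
```

```text
bA [ 0.5871 -0.002 ]
bM [0.5512 0.0166]
bC [0.5155 0.0365]
bD [ 0.5159 -0.0049]
b7 [ 0.5521 -0.0238]
b6 [0.5868 0.0395]
t 28.93 p [0.5891 0.0391 0.2051] yaw 122.0 j [ 19.  19.  -6.  -0. -64. -77.] F [ 0.5  0.2 -0.5] g 0.276
turn z 0.0  then shift [ 0.1828 -0.2819  0.0051]  tilt [0.0004 0.0007]  shift if no turn [ 0.1828 -0.2819  0.0049]
time_s: 30.18
tcp_pos: [0.5803, -0.2956, 0.136]
ee_rot: [[-0.848, -0.53, -0.007], [-0.53, 0.848, 0.003], [0.005, 0.006, -1.0]]
wrist_force: [0.2, 0.5, -0.7]
gripper_width: 0.4
t 30.18 p [ 0.5803 -0.2956  0.136 ] yaw 122.02 j [-13.  29.  -2.  -0. -60. -45.] F [ 0.2  0.5 -0.7] g 0.4
turn z 0.0003  then shift [-0.0021 -0.0028  0.072 ]  tilt [-0.0072  0.0027]  shift if no turn [-0.0024 -0.0032  0.072 ]
[370.88976349 327.3916358 ]
```

View pics/s.png

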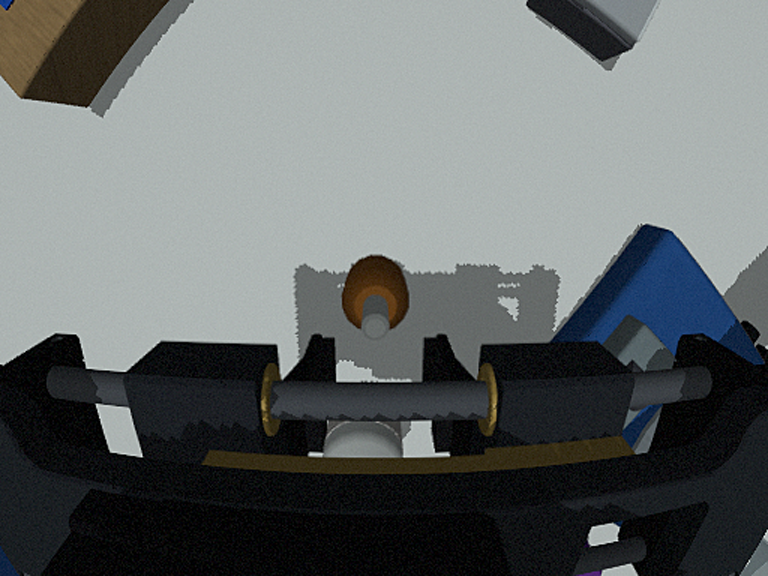

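```bash
python3 -c "
from h import *; plan(.5838,-.2963,.064,122)"
python3 -m crank '[{"delta_rot":[0,0,0],"linear":[-0.001,-0.001,0.01],"gripper":40},{"delta_rot":[0,0,0],"linear":[0,0,0.03],"gripper":40},{"delta_rot":[0,0,0],"linear":[0,0,0.022],"gripper":40},{"delta_rot":[0,0,0],"linear":[0,0,0.009],"gripper":40},{"delta_rot":[0,0,0],"linear":[0,0,0],"gripper":0},{"delta_rot":[0,0,0],"linear":[0,0,0],"gripper":0},{"delta_rot":[0,0,0],"linear":[0,0,0],"gripper":0},{"delta_rot":[0,0,0],"linear":[0,0,0],"gripper":0},{"delta_rot":[0,0,0],"linear":[0,0,0],"gripper":0}]'
```

```text
t 30.23 p [ 0.5814 -0.296   0.1379] yaw 122.06 j [-13.  28.  -2.  -0. -60. -45.] F [0.9 0.9 0.4] g 0.399
turn z 0.001  then shift [-0.0019 -0.0015  0.0739]  tilt [-0.004   0.0011]  shift if no turn [-0.0021 -0.0018  0.0739]
time_s: 31.35
tcp_pos: [0.5842, -0.2973, 0.0699]
ee_rot: [[-0.848, -0.53, 0.002], [-0.53, 0.848, -0.001], [-0.001, -0.001, -1.0]]
wrist_force: [0.2, -0.1, 3.4]
gripper_width: 0.149
```

```bash
python3 -m crank '[{"delta_rot":[0,0,0],"linear":[0,0,-0.005],"gripper":0},{"delta_rot":[0,0,0],"linear":[0,0,-0.02],"gripper":0},{"delta_rot":[0,0,0],"linear":[0,0,-0.04],"gripper":0},{"delta_rot":[0,0,0],"linear":[0,0,-0.055],"gripper":0},{"delta_rot":[0,0,0],"linear":[0,0,-0.04],"gripper":0},{"delta_rot":[0,0,0],"linear":[0,0,-0.015],"gripper":0},{"delta_rot":[0,0,0],"linear":[0,0,0],"gripper":0}]'
python3 - <<'E'
from h import *; plan(.552,.058,.25,122)
from station import capture
import cv2
c=capture('top');cv2.imwrite('pics/u.png',cv2.convertScaleAbs(cv2.resize(c['img'][145:215,230:310],None,fx=8,fy=8,interpolation=cv2.INTER_CUBIC),alpha=1.5))
E
```

```text
time_s: 32.22
tcp_pos: [0.5835, -0.2969, 0.2437]
ee_rot: [[-0.848, -0.53, 0.0], [-0.53, 0.848, 0.001], [-0.001, 0.0, -1.0]]
wrist_force: [0.4, -0.2, -1.2]
gripper_width: 0.149
t 32.23 p [ 0.5835 -0.2969  0.2437] yaw 122.0 j [-13.  24.   7.  -0. -73. -45.] F [ 0.4 -0.2 -1.2] g 0.149
turn z 0.0  then shift [-0.1613  0.3177 -0.0063]  tilt [0.0003 0.0006]  shift if no turn [-0.1613  0.3177 -0.0061]
```

View pics/u.png

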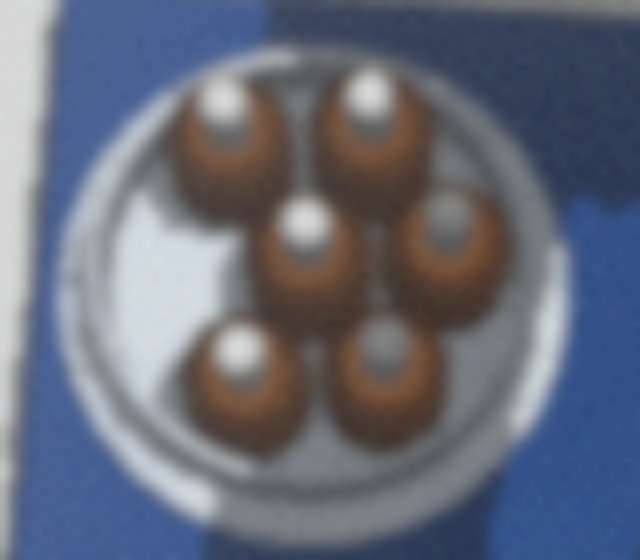

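```bash
python3 - <<'E'
from h import *
from station import capture
c=capture('top')
for n,(u,v) in {'gap':(161,225),'bM':(306,221),'b6':(224,98),'bC':(241,346),'b7':(447,215)}.items(): print(n,np.round(atz(c,u/8+230-.44,v/8+145-.44,.15),4))
E
python3 -m crank '[{"delta_rot":[0,0,0],"linear":[-0.01,0.02,-0.003],"gripper":0},{"delta_rot":[0,0,0],"linear":[-0.021,0.042,-0.003],"gripper":0},{"delta_rot":[0,0,0],"linear":[-0.026,0.051,0],"gripper":0},{"delta_rot":[0,0,0],"linear":[-0.026,0.052,0],"gripper":0},{"delta_rot":[0,0,0],"linear":[-0.026,0.051,0],"gripper":0},{"delta_rot":[0,0,0],"linear":[-0.026,0.051,0],"gripper":0},{"delta_rot":[0,0,0],"linear":[-0.018,0.035,0],"gripper":0},{"delta_rot":[0,0,0],"linear":[-0.008,0.016,0],"gripper":0},{"delta_rot":[0,0,0],"linear":[0,0,0],"gripper":0},{"delta_rot":[0,0,0],"linear":[0,0,0],"gripper":0}]'
python3 - <<'E'
from h import *; plan(.552,.058,.16,122)
from station import capture
import cv2
c=capture('wrist');cv2.imwrite('pics/v.png',cv2.resize(c['img'],None,fx=1.5,fy=1.5,interpolation=cv2.INTER_CUBIC))
c=capture('side');cv2.imwrite('pics/v2.png',cv2.resize(c['img'][130:230,215:315],None,fx=6,fy=6,interpolation=cv2.INTER_CUBIC))
E
```

```text
gap [0.5533 0.0568]
bM [0.5533 0.0152]
b6 [0.5903 0.0379]
bC [0.5173 0.0345]
b7 [ 0.5539 -0.0253]
time_s: 33.58
tcp_pos: [0.5513, 0.0572, 0.2496]
ee_rot: [[-0.848, -0.53, -0.001], [-0.53, 0.848, -0.001], [0.001, 0.0, -1.0]]
wrist_force: [0.6, 0.3, -0.6]
gripper_width: 0.151
t 33.58 p [0.5513 0.0572 0.2496] yaw 121.98 j [ 23.  14.  -7.   0. -69. -81.] F [ 0.6  0.3 -0.6] g 0.151
turn z -0.0003  then shift [-0.001   0.0003  0.0896]  tilt [-0.0009 -0.0005]  shift if no turn [-0.0011  0.0003  0.0896]
```

View pics/v.png

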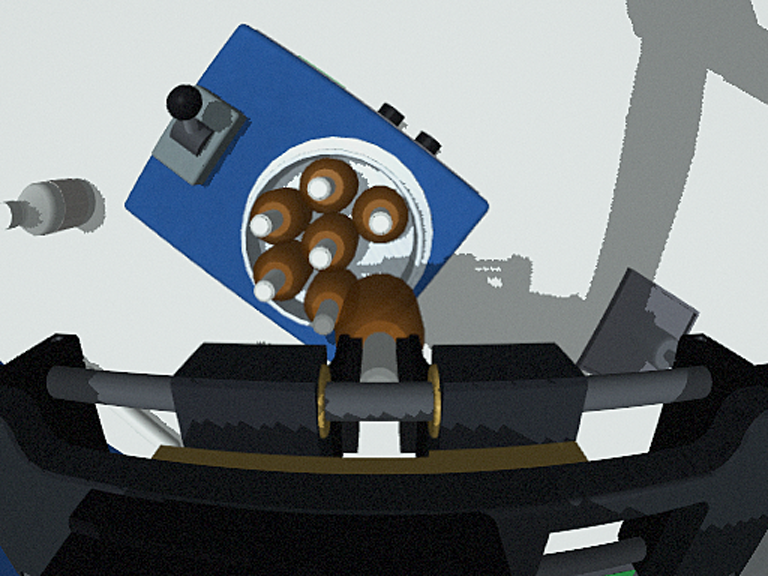

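View pics/v2.png

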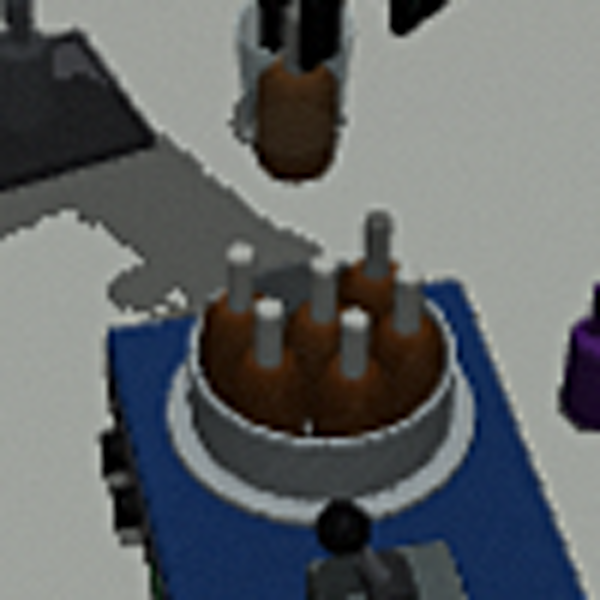

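```bash
python3 -m crank '[{"delta_rot":[0,0,0],"linear":[-0.0013,-0.0007,0.02],"gripper":0},{"delta_rot":[0,0,0],"linear":[0,0,0.03],"gripper":0},{"delta_rot":[0,0,0],"linear":[0,0,0.02],"gripper":0},{"delta_rot":[0,0,0],"linear":[0,0,0.006],"gripper":0},{"delta_rot":[0,0,0],"linear":[0,0,0],"gripper":0}]' | grep -E "tcp|force"
python3 -m crank '[{"delta_rot":[0,0,0],"linear":[0,0,0.006],"gripper":0},{"delta_rot":[0,0,0],"linear":[0,0,0.006],"gripper":0},{"delta_rot":[0,0,0],"linear":[0,0,0],"gripper":0}]' | grep -E "tcp|force"
python3 -m crank '[{"delta_rot":[0,0,0],"linear":[0,0,0.006],"gripper":0},{"delta_rot":[0,0,0],"linear":[0,0,0.006],"gripper":0},{"delta_rot":[0,0,0],"linear":[0,0,0],"gripper":0}]' | grep -E "tcp|force"
```

```text
tcp_pos: [0.5534, 0.0574, 0.1741]
wrist_force: [0.7, 1.0, -0.9]
tcp_pos: [0.5527, 0.0579, 0.1615]
wrist_force: [0.2, 0.3, -1.4]
tcp_pos: [0.5526, 0.0578, 0.1492]
wrist_force: [-0.4, -0.7, -0.8]
```

```bash
for i in 1 2; do python3 -m crank '[{"delta_rot":[0,0,0],"linear":[0,0,0.005],"gripper":0},{"delta_rot":[0,0,0],"linear":[0,0,0.004],"gripper":0},{"delta_rot":[0,0,0],"linear":[0,0,0],"gripper":0}]' | grep -E "tcp|force"; done
for i in 1 2 3; do python3 -m crank '[{"delta_rot":[0,0,0],"linear":[0,0,0.0015],"gripper":0},{"delta_rot":[0,0,0],"linear":[0,0,0],"gripper":0}]' | grep -E "tcp|force"; done
```

```text
tcp_pos: [0.5528, 0.0579, 0.1405]
wrist_force: [-0.9, 0.1, -0.5]
tcp_pos: [0.5527, 0.0578, 0.1314]
wrist_force: [-0.7, -0.5, -1.5]
tcp_pos: [0.5531, 0.0579, 0.1304]
wrist_force: [0.2, -0.9, -1.4]
tcp_pos: [0.553, 0.0579, 0.1289]
wrist_force: [0.1, 0.8, -1.1]
tcp_pos: [0.553, 0.0579, 0.1273]
wrist_force: [0.1, -0.8, -1.6]
```

```bash
for i in 1 2 3; do python3 -m crank '[{"delta_rot":[0,0,0],"linear":[0,0,0.0013],"gripper":0},{"delta_rot":[0,0,0],"linear":[0,0,0],"gripper":0}]' | grep -E "tcp|force"; done
```

```text
tcp_pos: [0.553, 0.0579, 0.126]
wrist_force: [0.6, 0.7, -0.9]
tcp_pos: [0.5532, 0.058, 0.125]
wrist_force: [0.5, -0.1, -0.6]
tcp_pos: [0.5537, 0.0581, 0.1249]
wrist_force: [-0.6, 1.3, 4.9]
```

```bash
python3 -m crank '[{"delta_rot":[0,0,0],"linear":[0,0,-0.0009],"gripper":0},{"delta_rot":[0,0,0],"linear":[0,0,0],"gripper":28},{"delta_rot":[0,0,0],"linear":[0,0,0],"gripper":28},{"delta_rot":[0,0,0],"linear":[0,0,0],"gripper":28},{"delta_rot":[0,0,0],"linear":[0,0,-0.01],"gripper":28},{"delta_rot":[0,0,0],"linear":[0,0,-0.025],"gripper":28},{"delta_rot":[0,0,0],"linear":[0,0,-0.045],"gripper":28},{"delta_rot":[0,0,0],"linear":[0,0,-0.03],"gripper":0},{"delta_rot":[0,0,0],"linear":[0,0,-0.01],"gripper":0},{"delta_rot":[0,0,0],"linear":[0,0,0],"gripper":0}]'
python3 - <<'E'
from h import *; plan(.50,-.126,.20,122)
from station import capture
import cv2
c=capture('wrist');cv2.imwrite('pics/w.png',cv2.resize(c['img'],None,fx=1.5,fy=1.5,interpolation=cv2.INTER_CUBIC))
c=capture('side');cv2.imwrite('pics/w2.png',cv2.resize(c['img'][130:230,215:315],None,fx=6,fy=6,interpolation=cv2.INTER_CUBIC))
c=capture('top');cv2.imwrite('pics/w3.png',cv2.convertScaleAbs(cv2.resize(c['img'][135:235,225:345],None,fx=6,fy=6,interpolation=cv2.INTER_CUBIC),alpha=1.5))
E
```

```text
time_s: 38.55
tcp_pos: [0.5529, 0.058, 0.2445]
ee_rot: [[-0.848, -0.53, 0.0], [-0.53, 0.848, 0.001], [-0.001, 0.0, -1.0]]
wrist_force: [0.1, 0.2, -0.1]
gripper_width: 0.04
t 38.55 p [0.5529 0.058  0.2445] yaw 122.01 j [ 23.  14.  -7.  -0. -68. -81.] F [ 0.1  0.2 -0.1] g 0.04
turn z 0.0002  then shift [ 0.1424 -0.128   0.0445]  tilt [0.0004 0.0006]  shift if no turn [ 0.1425 -0.128   0.0444]
```

View pics/w.png

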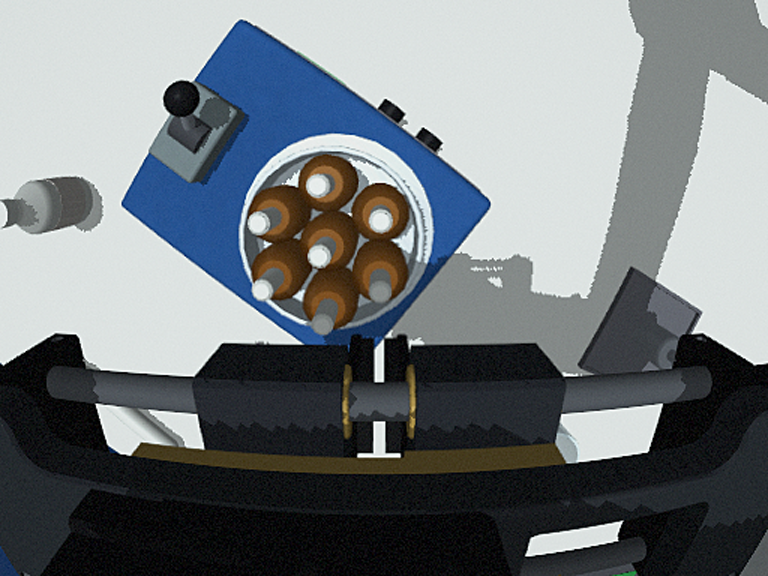

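View pics/w2.png

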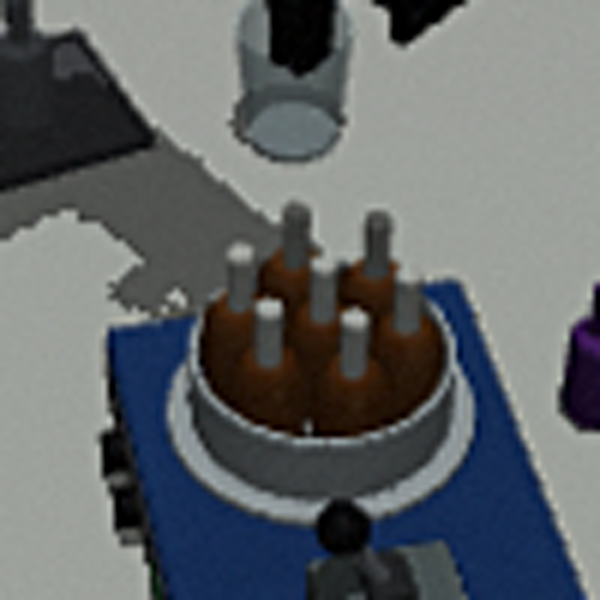

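View pics/w3.png

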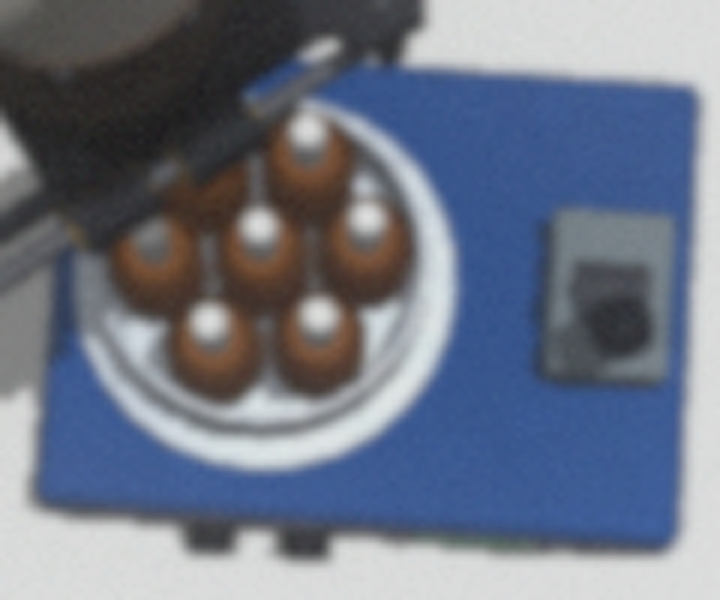

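All seven bottles stand in the pot, one in the middle and six around it. Next is the lever: I'll turn the jaws along the shaker's x axis and come down behind the ball.

```bash
python3 -m crank '[{"delta_rot":[0,0,-0.18],"linear":[0,0,0],"gripper":0},{"delta_rot":[0,0,-0.182],"linear":[0,0,0],"gripper":0},{"delta_rot":[0,0,-0.182],"linear":[0,0,0],"gripper":0},{"delta_rot":[0,0,-0.182],"linear":[0,0,0],"gripper":0},{"delta_rot":[0,0,-0.182],"linear":[0,0,0],"gripper":0},{"delta_rot":[0,0,0],"linear":[0,0,0],"gripper":0}]'
python3 -c "
from h import *; plan(.472,-.12,.20,174.2)"
```

```text
time_s: 39.45
tcp_pos: [0.5526, 0.0578, 0.2432]
ee_rot: [[-0.106, -0.994, -0.002], [-0.994, 0.106, -0.001], [0.001, 0.002, -1.0]]
wrist_force: [0.4, -0.5, 0.2]
gripper_width: 0.002
t 39.45 p [0.5526 0.0578 0.2432] yaw 173.91 j [ 23.  15.  -7.  -0. -68. -29.] F [ 0.4 -0.5  0.2] g 0.002
turn z -0.005  then shift [0.1851 0.0622 0.0432]  tilt [-0.0024 -0.0008]  shift if no turn [0.1853 0.0612 0.0435]
```

```bash
python3 -m crank '[{"delta_rot":[0,0,-0.005],"linear":[0.025,0.008,0],"gripper":0},{"delta_rot":[0,0,0],"linear":[0.045,0.015,0],"gripper":0},{"delta_rot":[0,0,0],"linear":[0.05,0.017,0],"gripper":0},{"delta_rot":[0,0,0],"linear":[0.045,0.015,0.01],"gripper":0},{"delta_rot":[0,0,0],"linear":[0.02,0.007,0.03],"gripper":0},{"delta_rot":[0,0,0],"linear":[0,0,0.03],"gripper":0},{"delta_rot":[0,0,0],"linear":[0,0,0.02],"gripper":0},{"delta_rot":[0,0,0],"linear":[0,0,0],"gripper":0}]'
python3 - <<'E'
from h import *; plan(.472,-.12,.104,174.2)
from station import capture
import cv2
c=capture('wrist');cv2.imwrite('pics/x.png',cv2.resize(c['img'],None,fx=1.5,fy=1.5,interpolation=cv2.INTER_CUBIC))
c=capture('side');cv2.imwrite('pics/x2.png',cv2.resize(c['img'][160:260,215:315],None,fx=6,fy=6,interpolation=cv2.INTER_CUBIC))
E
```

```text
time_s: 40.45
tcp_pos: [0.4715, -0.1201, 0.1526]
ee_rot: [[-0.102, -0.995, -0.005], [-0.995, 0.102, -0.0], [0.001, 0.005, -1.0]]
wrist_force: [-0.1, 0.1, 0.8]
gripper_width: 0.002
t 40.45 p [ 0.4715 -0.1201  0.1526] yaw 174.16 j [  5.  13. -24.  -0. -53. -11.] F [-0.1  0.1  0.8] g 0.002
turn z -0.0006  then shift [-0.0002 -0.0005  0.0486]  tilt [-0.005  -0.0002]  shift if no turn [-0.0002 -0.0007  0.0486]
```

View pics/x.png

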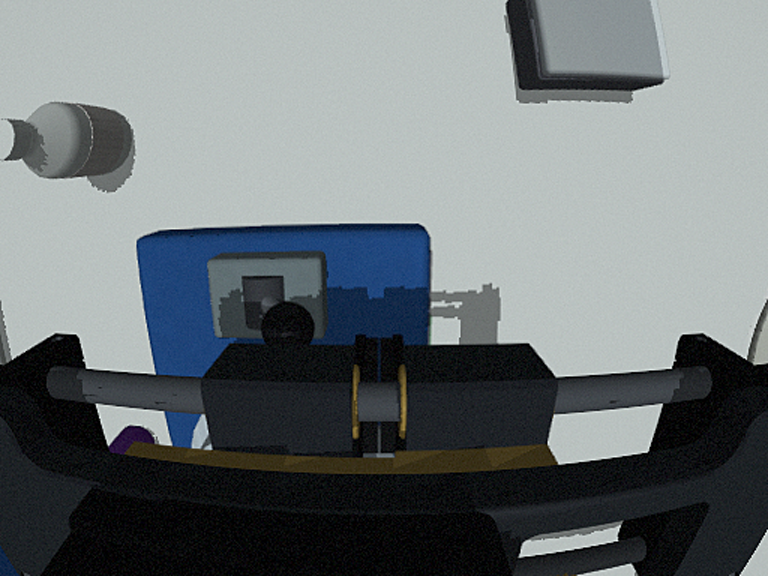

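View pics/x2.png

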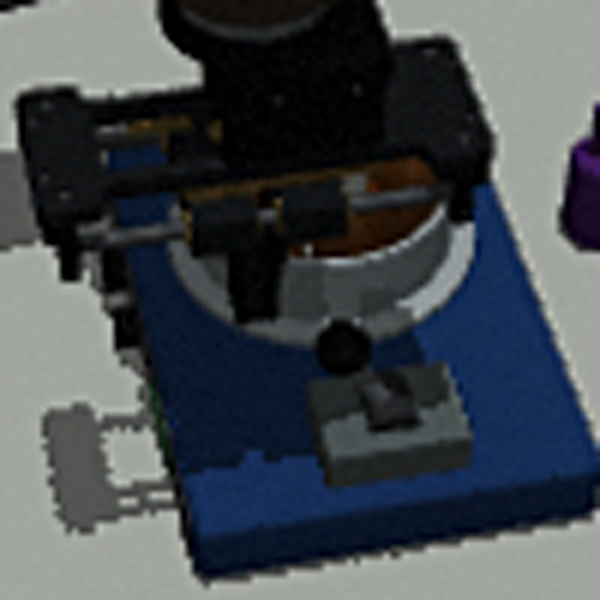

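```bash
python3 - <<'E'
from h import *
from station import capture
c=capture('wrist'); print(atz(c,288/1.5,323/1.5,.115,True)); plan(.472,-.12,.104,174.2)
E
python3 -m crank '[{"delta_rot":[0,0,0],"linear":[0,0,0.02],"gripper":0},{"delta_rot":[0,0,0],"linear":[0,0,0.02],"gripper":0},{"delta_rot":[0,0,0],"linear":[0,0,0.008],"gripper":0},{"delta_rot":[0,0,0],"linear":[0,0,0],"gripper":0}]'
```

```text
[ 0.51785103 -0.12428303]
t 40.6 p [ 0.4737 -0.1199  0.1552] yaw 174.29 j [  5.  12. -24.   0. -53. -11.] F [0.1 0.4 0.1] g 0.008
turn z 0.0015  then shift [0.0002 0.0016 0.0512]  tilt [ 0.0014 -0.0002]  shift if no turn [0.0002 0.0017 0.0512]
time_s: 41.1
tcp_pos: [0.4733, -0.1199, 0.1068]
ee_rot: [[-0.099, -0.995, 0.0], [-0.995, 0.099, -0.0], [0.0, -0.0, -1.0]]
wrist_force: [0.3, 0.1, -0.4]
gripper_width: 0.006
```

```bash
python3 -m crank '[{"delta_rot":[0,0,0],"linear":[0,-0.008,0.001],"gripper":0},{"delta_rot":[0,0,0],"linear":[0,-0.008,0.001],"gripper":0},{"delta_rot":[0,0,0],"linear":[0,-0.008,0],"gripper":0},{"delta_rot":[0,0,0],"linear":[0,-0.008,0],"gripper":0},{"delta_rot":[0,0,0],"linear":[0,-0.008,0],"gripper":0},{"delta_rot":[0,0,0],"linear":[0,-0.008,0],"gripper":0},{"delta_rot":[0,0,0],"linear":[0,-0.006,0],"gripper":0},{"delta_rot":[0,0,0],"linear":[0,0,0],"gripper":0}]'
for i in 1 2; do python3 -m crank '[{"delta_rot":[0,0,0],"linear":[0,-0.003,0],"gripper":0},{"delta_rot":[0,0,0],"linear":[0,0,0],"gripper":0}]' | grep -E "tcp|force"; done
python3 - <<'E'
from station import capture
import cv2
c=capture('side');cv2.imwrite('pics/y2.png',cv2.resize(c['img'][160:260,215:315],None,fx=6,fy=6,interpolation=cv2.INTER_CUBIC))
E
```

```text
time_s: 42.1
tcp_pos: [0.5277, -0.1253, 0.1044]
ee_rot: [[-0.099, -0.995, 0.001], [-0.995, 0.099, 0.0], [-0.0, -0.001, -1.0]]
wrist_force: [0.8, 0.8, -0.2]
gripper_width: 0.007
tcp_pos: [0.5298, -0.1255, 0.1044]
wrist_force: [-0.1, -0.1, -0.1]
tcp_pos: [0.5327, -0.1259, 0.1043]
wrist_force: [-0.8, -0.2, -0.8]
```

View pics/y2.png

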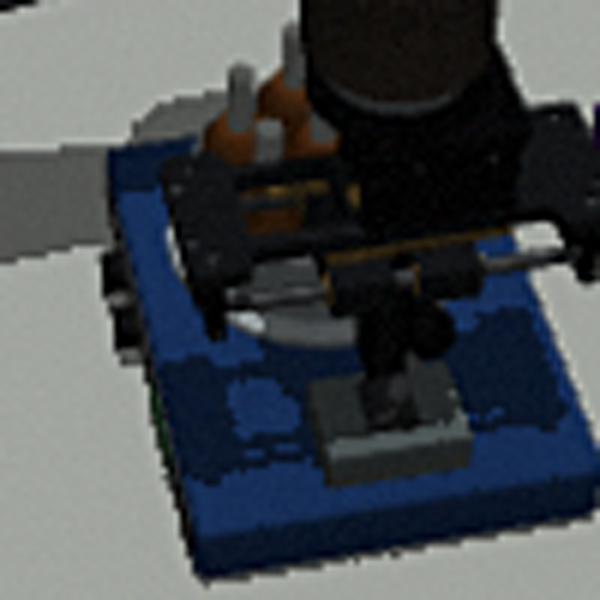

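Good: the ball now leans to the far side. I'll push on to the stop, watching the force.

```bash
for i in 1 2 3; do python3 -m crank '[{"delta_rot":[0,0,0],"linear":[0,-0.003,0],"gripper":0},{"delta_rot":[0,0,0],"linear":[0,0,0],"gripper":0}]' | grep -E "tcp|force"; done
```

```text
tcp_pos: [0.5358, -0.1262, 0.1043]
wrist_force: [-0.6, -0.2, -0.4]
tcp_pos: [0.5389, -0.1265, 0.1044]
wrist_force: [-0.1, -0.5, 0.1]
tcp_pos: [0.5419, -0.1268, 0.1044]
wrist_force: [-0.9, 0.6, -1.2]
```

```bash
for i in 1 2 3; do python3 -m crank '[{"delta_rot":[0,0,0],"linear":[0,-0.002,0],"gripper":0},{"delta_rot":[0,0,0],"linear":[0,0,0],"gripper":0}]' | grep -E "tcp|force"; done
python3 - <<'E'
from station import capture
import cv2
c=capture('side');cv2.imwrite('pics/y3.png',cv2.resize(c['img'][160:260,215:315],None,fx=6,fy=6,interpolation=cv2.INTER_CUBIC))
E
```

```text
tcp_pos: [0.5428, -0.1269, 0.1043]
wrist_force: [-3.4, 1.3, -0.4]
tcp_pos: [0.543, -0.127, 0.1042]
wrist_force: [-7.5, 2.5, 3.9]
tcp_pos: [0.5431, -0.1271, 0.1041]
wrist_force: [-11.1, 2.9, 7.0]
```

View pics/y3.png

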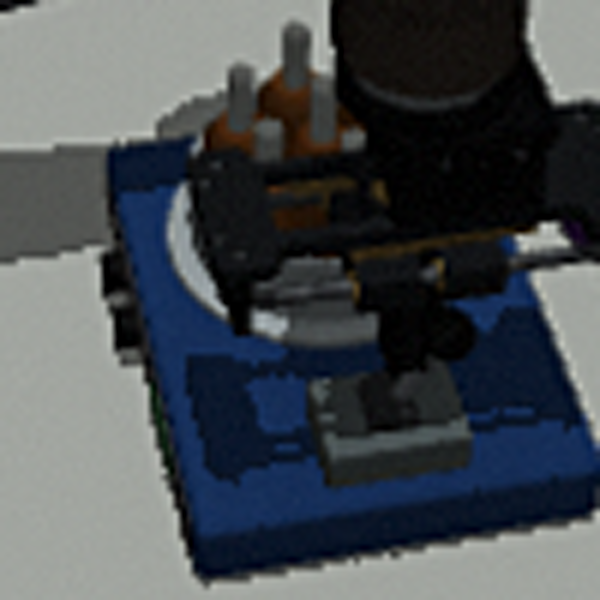

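The force rose to 11 N at x = 0.543, so the lever is at its stop. I'll back off, lift clear and check everything.

```bash
python3 -m crank '[{"delta_rot":[0,0,0],"linear":[0,0.008,0],"gripper":0},{"delta_rot":[0,0,0],"linear":[0,0.02,0],"gripper":0},{"delta_rot":[0,0,0],"linear":[0,0.03,0],"gripper":0},{"delta_rot":[0,0,0],"linear":[0,0.01,-0.03],"gripper":0},{"delta_rot":[0,0,0],"linear":[0,0,-0.06],"gripper":0},{"delta_rot":[0,0,0],"linear":[0,0.03,-0.06],"gripper":0},{"delta_rot":[0,0,0],"linear":[0,0.04,-0.02],"gripper":0},{"delta_rot":[0,0,0],"linear":[0,0,0],"gripper":0},{"delta_rot":[0,0,0],"linear":[0,0,0],"gripper":0}]'
python3 - <<'E'
from h import *
from station import capture
import cv2
c=capture('side');cv2.imwrite('pics/z1.png',cv2.resize(c['img'],None,fx=1.5,fy=1.5,interpolation=cv2.INTER_CUBIC))
cv2.imwrite('pics/z2.png',cv2.resize(c['img'][150:250,225:325],None,fx=6,fy=6,interpolation=cv2.INTER_CUBIC))
c=capture('top');cv2.imwrite('pics/z3.png',cv2.convertScaleAbs(cv2.resize(c['img'][100:300,100:440],None,fx=2.3,fy=2.3,interpolation=cv2.INTER_CUBIC),alpha=1.5))
plan(.45,-.12,.27,174)
E
```

```text
time_s: 45.32
tcp_pos: [0.4132, -0.1139, 0.2706]
ee_rot: [[-0.099, -0.995, 0.003], [-0.995, 0.099, 0.0], [-0.0, -0.003, -1.0]]
wrist_force: [1.2, 0.4, 0.1]
gripper_width: 0.007
t 45.42 p [ 0.413  -0.114   0.2696] yaw 174.33 j [  6.   0. -20.   0. -69. -12.] F [-0.5 -0.3  0.1] g 0.002
turn z 0.0057  then shift [ 0.0021 -0.0374 -0.0004]  tilt [-0.0007 -0.0002]  shift if no turn [ 0.0024 -0.0374 -0.0004]
```

View pics/z1.png

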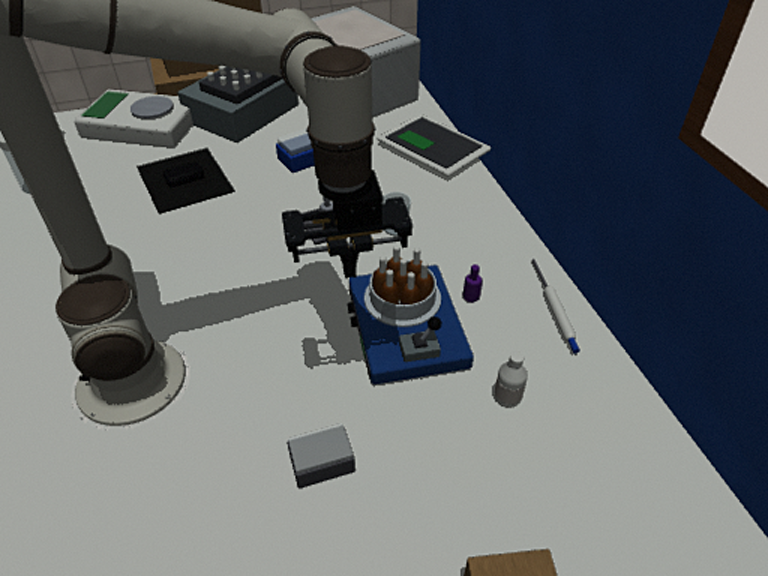

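View pics/z2.png

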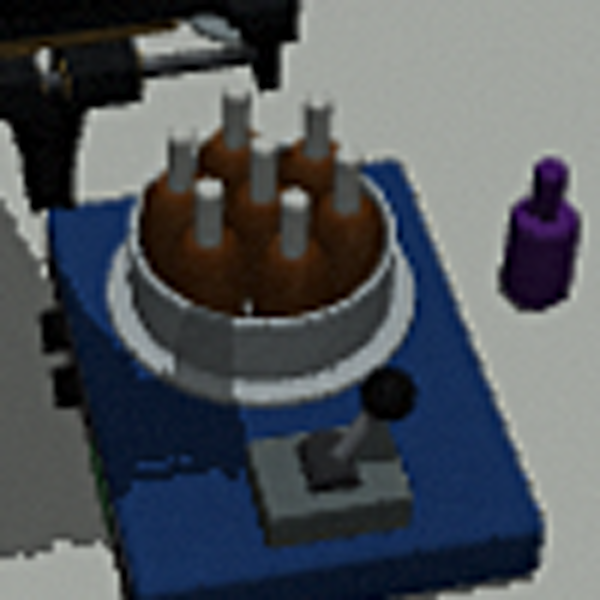

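View pics/z3.png

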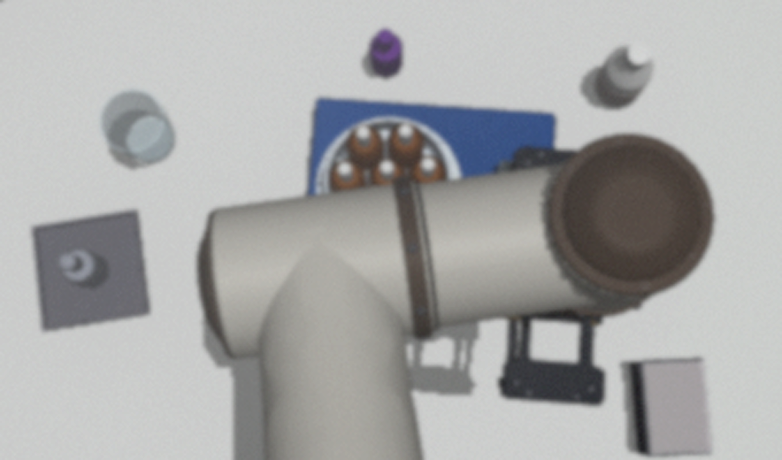

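Run:
```python
from h import *
from station import capture, workorder
c=capture('side'); p=atz(c,388/6+225-.4,394/6+150-.4,.115); print(p, 'shaker-x from pivot', (p-np.array([.5405,-.127]))@np.array([.995,-.101]))
workorder.finish_job()
```

```text
[ 0.56499532 -0.13050556] shaker-x from pivot 0.02472690189094404
the job is handed in; nothing more can be done
```

I finished all three steps and handed the job in at about 45 s of the 72 s allowed; `finish_job()` reports no verdict.

- **Weight:** I lifted it out of the pot by its head and lowered it until the wrist force showed contact. It stands upright and released near the middle of the tray, and the last top view still shows it there.
- **Bottles:** The three bench bottles went into the free ring places with no sideways force on the way in. The wrist force showed floor contact at the expected height each time. The last pictures show all seven upright, one in the middle and six around it.
- **Switch:** I pushed the lever over until the force rose to about 11 N at its stop. Afterwards the ball measured about 25 mm past the pivot, roughly 0.97 on the switch scale against the 0.85 needed.
- **Bystanders:** By eye in the last pictures, the beaker, reagent bottle, grey box and purple look-alike are where they started. I did not measure them again. The arm was clear of everything at hand-in.

**Disagreements:**
- The pot floor came out at about 55 mm by touch, not the 50 mm I expected. I used contact for the heights, so this did not matter.
- Camera positions differed by 1 to 3 mm between views, close to the stated calibration.

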